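# Bed two inkstones in their wooden cases and put on the lids

### The arm

A 6-joint arm with a two-finger parallel gripper is mounted at the origin on the work surface. World frame = base frame: x ahead of the robot, y to its left, z up, the work surface at z = 0. Lengths are in m, angles in rad, forces in N, time in s.
With the tool pointing down it reaches from about 0.3 to 0.95 m from the base axis. Payload 3.1 kg.
Tool frame: the origin (TCP) lies midway between the tips of the shut fingers; the grasp point (between the pads) lies pinch_z behind it (pinch_z is the distance from the TCP to the grasp point, in m); z points along the fingers, y is the direction in which the jaws open and shut (so a half turn about z gives the same grasp; the last joint's range is limited). The gripper opens to 85 mm and grips with 20 to 120 N. Pads are 22 mm wide; open, the fingers measure 114 mm over their backs; the gripper's body (76 mm by 85 mm) begins 54 mm behind the grasp point. The pads swing forward as they close: fully open they stand 13 mm farther back than shut.
Start: joints at [1.261, 0.308, 1.634, -0, 1.2, -0.07], TCP at [0.148, 0.607, 0.231] pointing down, gripper open.
Joint ranges: [-3.06, 3.06], [-0.79, 1.96], [0.05, 2.63], [-1.19, 4.34], [0.05, 2.64], [-2.94, 2.94]. Speed limits (rad/s): [2.79, 2.79, 3.14, 3.14, 3.14, 3.14].

### API

Orientations are given as a rotation vector (axis times angle).
In Python, from rig import get_state, grab_frame, camera_params, finish_job, pinch_z gives the robot as it stands. The module is installed in compiled form; this text tells all that it offers.
- The arm moves only by the shell command python3 -m pendant 'ROWS' [FORCE]. ROWS is JSON, a list of rows, each an object with "slide": the shift along the tool's x, y, z in m, a list of three; "turn": the turn, a rotation vector about the tool's x, y, z in rad, a list of three; "fingers": the opening in per cent of the stroke, from 0 (shut) to 100 (fully open). A call has 1 to 20 rows; each row shifts and turns the commanded pose from where the row before left it, along the tool's axes as they then stand; what a row does not reach is not made up. A row lasts 1/12 s, in which the tool goes at most 41.7 mm and 7.16 degrees, less where a joint would pass 70% of its speed; a pose out of reach is approached as far as the arm can. A call with a gripper value outside its range is refused whole. The fingers move at their own pace and stop on an object; FORCE is the grip in N (left out, the last holds). Time passes only in rows, so rows that do not move let the fingers close. It gives the time, the measured TCP pose, the force and the opening at its end, in the units of the state.
- get_state(): the state, without advancing time (a new reading comes with each control period).
- grab_frame(name): name is "scene" or "top"; returns the picture (420x560x3 uint8, blue, green, red); there is no depth.
- camera_params(name): a dict with "fov_y" (degrees; the focal length in pixels is half the picture's height over the tangent of half this angle, whatever the lens; pixels are square), "cx", "cy" (the principal point, pixels), "k1" (the pictures are not rectified: a ray, as slopes to the right and down, at radius r is drawn at 1 + k1 r^2 times it, then the intrinsics apply), "camera_from_world" (4x4, takes a point from world to camera coordinates). Camera axes: x right, y up, looking along -z (the intrinsics and any distortion apply to the point x, -y, -z); pixel columns grow to the right and rows downward; lengths in m; the calibration is good to about 2 mm. A picture is of the moment at which its call begins. camera_params takes no time and is no camera call.
- finish_job(): hands the job in, once; it reports no verdict.
The state is a dict: "t": time; "qpos": joint angles; "joint_velocities": joint speeds; "effort": joint torques, N m; "tool_pos": TCP position; "ee_rot": TCP orientation; "force": force on the tool from outside, world axes, zero at the start; "moment": the same for the moment, N m; "width": opening from 0.0 (shut) to 1.0 (fully open).
Only numpy, scipy, OpenCV 4.12 (cv2) and the standard library are available. Lean on these libraries where they do the work, as an engineer would, in place of code of your own. Each camera call takes 0.05 s, during which the arm holds its last target.

### The job

Pack the two finished inkstones: bed the round stone in the round wooden case and the oblong stone in the oblong case, and only when both stones lie flat in their recesses put each case's own lid on, so that it covers the stone and sits flat on the case. The stones are brittle, so set them down rather than let them fall, and leave the other things on the bench where they are.

Things in the scene. Friction and masses are not known exactly. Their poses are not given: they have to be found in the camera images.
- oblong_case: Oblong brown wooden case bottom, a low block 92 (its x) by 142 (its y) by 14 mm high, fixed to the bench. In its top a rectangular recess 58 (x) by 108 (y) mm, 8 mm deep, over a 6 mm floor. Origin: centre of its underside; z up, y along its length. It has no grip on it, unlike the lid.
- round_case: Round brown wooden case bottom, a low disc of 102 mm diameter, 14 mm high, fixed to the bench, with a round recess of about 69 mm diameter, 8 mm deep, over a 6 mm floor. Origin: centre of its underside; z up.
- oblong_stone: Oblong grey slate inkstone, 50 (its x) by 100 (its y) by 30 mm high, upright sides, hollowed 7 mm deep on top inside a rim 6 mm wide (18 mm at its -y end; either way round is right), about 0.36 kg. Lies flat, hollow up, on the bench; origin: centre of its underside. In its case it stands on the recess floor, 22 mm of it above the case's top.
- round_stone: Round grey slate inkstone, 60 mm diameter, 30 mm high, upright side, hollowed 7 mm deep on top inside a rim 6 mm wide, about 0.21 kg. Lies flat, hollow up, on the bench; origin: centre of its underside. In its case it stands on the recess floor, 22 mm of it above the case's top.
- oblong_lid: Oblong brown wooden lid, a box open below: 78 (its x) by 128 (y) by 31 mm high, hollow 60 by 110, 25 deep; 0.13 kg. On its top, mid, a bar grip 16 wide (x), 44 long (y), 22 tall (31 to 53 mm above the origin). Stands open side down; origin: centre of its lower rim plane. Put on, it slips over the stone, rim on the case top, 14 mm above the case origin; either way round is right.
- round_lid: Round brown wooden lid, open below: 88 mm diameter, 31 mm high, hollow about 69 mm wide, 25 deep; 0.10 kg. On its top a round knob of 22 mm diameter, 22 tall (31 to 53 mm above the origin). Stands open side down; origin: centre of its lower rim plane. Put on, it slips over the stone, rim on the case top, 14 mm above the case origin.
- water_pot: Bystander, loose: small white ceramic cup, 44 mm wide at the rim, 40 mm high. Origin: centre of its underside.
- whetstone: Bystander, loose: buff whetstone block 30 (x) by 75 (y) by 18 mm high, lying flat. Origin: centre of its underside.
- mallet: Bystander, loose: wooden mallet lying on the bench, head 55 (x) by 90 (y) by 50 mm high, handle of 22 mm diameter running 150 mm out of the head along its +x. Origin: under the middle of the head.
Mind the look-alikes: they are no part of the job. Leave any orange look-alike of the oblong_stone alone.

How it is judged:
By the outcome, as a careful person would: the job done as asked, in the order asked, and still so for the second after the job is handed in, with the robot touching nothing.
It also fails if it takes over 115 s, if anything falls off the work surface, if the arm or the gripper's body presses on something with over 40 N, if the wrist force passes 120 N, or if a joint passes its speed limit or range.

## Working session

There is one attempt and no reset: what is moved stays moved. The work goes in short steps, Python scripts to look and compute and a shell command to move; the robot and the scene stay as the last step left them, time stands still between calls to the robot, and variables do not carry over. Pictures are saved under pics/ and viewed, and the job is handed in when it is done.

```bash
mkdir -p pics; ls
python3 - <<'E'
from rig import get_state, grab_frame, camera_params, pinch_z
import cv2
print(pinch_z); print(get_state())
for n in("scene","top"):
    print(camera_params(n)); cv2.imwrite(f"pics/{n}0.png",grab_frame(n))
E
```

```text
pics
0.0187
{'t': 0.0, 'qpos': array([ 1.26128709e+00,  3.09007220e-01,  1.63515912e+00, -1.94445736e-05,
        1.19971245e+00, -6.97147566e-02]), 'joint_velocities': array([ 4.88546138e-04, -1.22785245e-05, -5.16414967e-04, -5.12009968e-04,
        7.25286052e-04,  4.89290350e-04]), 'effort': array([ 2.81855982e-04, -4.15270114e+01, -2.76659006e+01, -1.28731067e-04,
        1.03563609e-02,  1.44766641e-06]), 'tool_pos': array([0.14823294, 0.60633272, 0.23005877]), 'ee_rot': array([-0.3757058 , -3.11862817,  0.00353159]), 'force': array([-0.10521181, -0.58662092, -0.32938494]), 'moment': array([-0.03529115, -0.01386207, -0.03184258]), 'width': 0.9985894111709596}
{'fov_y': 42.20698802353353, 'cx': 274.42004959909076, 'cy': 212.98983664510942, 'k1': -0.012849595553451772, 'camera_from_world': array([[-0.37837643,  0.92563911,  0.00484976,  0.2059521 ],
       [-0.48225254, -0.20159856,  0.85252009,  0.21592321],
       [ 0.79010364,  0.3202347 ,  0.52267196, -1.85564692],
       [ 0.        ,  0.        ,  0.        ,  1.        ]])}
{'fov_y': 48.83706988236886, 'cx': 280.5290252725104, 'cy': 202.78885930854065, 'k1': -0.15356435569627974, 'camera_from_world': array([[ 0.01946343, -0.99943292, -0.0274776 ,  0.02516263],
       [ 0.99760303,  0.01758783,  0.06692426, -0.53240352],
       [-0.06640303, -0.02871431,  0.99737963, -1.38098523],
       [ 0.        ,  0.        ,  0.        ,  1.        ]])}
```

View pics/scene0.png

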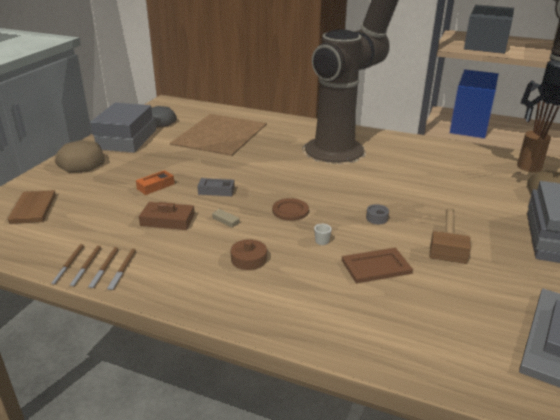

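View pics/top0.png

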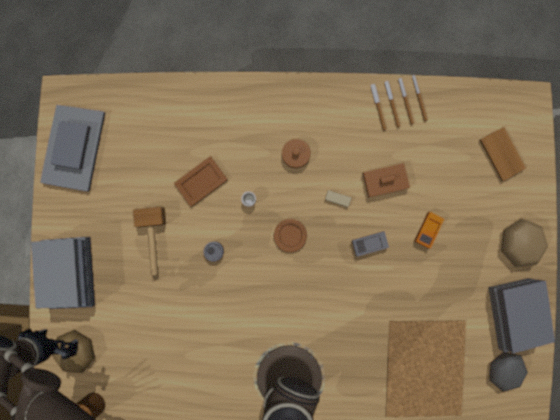

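The scene picture shows every part unobstructed. In the top view (up = +x, left = +y) they are at these pixels:

| Thing | Pixel |
|---|---|
| oblong case | (201,181) |
| round lid | (296,153) |
| oblong lid | (386,181) |
| round case | (290,236) |
| oblong stone | (370,245) |
| round stone | (214,252) |
| orange look-alike | (429,231) |

```bash
cat > h.py <<'E'
import numpy as np, cv2
from rig import get_state, grab_frame, camera_params, pinch_z
def K(p):
    f=210/np.tan(np.radians(p['fov_y']/2)); return f
def px2w(name,uv,z):
    p=camera_params(name); f=K(p); uv=np.atleast_2d(np.asarray(uv,float))
    A=np.array([[f,0,p['cx']],[0,f,p['cy']],[0,0,1]])
    s=cv2.undistortPoints(uv.reshape(-1,1,2),A,np.array([p['k1'],0,0,0,0.]),None).reshape(-1,2)
    T=p['camera_from_world'];R=T[:3,:3];c=-R.T@T[:3,3]
    d=np.c_[s[:,0],-s[:,1],-np.ones(len(s))]@R
    return c+d*((z-c[2])/d[:,2])[:,None]
def w2px(name,X):
    p=camera_params(name); f=K(p); T=p['camera_from_world']
    X=np.atleast_2d(X)@T[:3,:3].T+T[:3,3]; s=np.c_[X[:,0],-X[:,1]]/-X[:,2:3]
    s*=1+p['k1']*(s**2).sum(1,keepdims=True); return s*f+[p['cx'],p['cy']]
def crop(img,c,w=40,h=30,k=10):
    x,y=c; return cv2.resize(img[y-h:y+h,x-w:x+w],None,fx=k,fy=k,interpolation=cv2.INTER_CUBIC)
E
python3 - <<'E'
from h import *
t=cv2.imread('pics/top0.png')
cs=[(201,181),(296,153),(386,181),(290,236),(370,245),(214,252)]
r=[crop(t,c,26,26,5) for c in cs]
cv2.imwrite('pics/crops0.png',np.vstack([np.hstack(r[:3]),np.hstack(r[3:])]))
s=cv2.imread('pics/scene0.png')
cs=[(377,265),(249,254),(167,214),(290,209),(216,187),(377,214)]
r=[crop(s,c,36,26,3.6) for c in cs]
cv2.imwrite('pics/crops1.png',np.vstack([np.hstack(r[:3]),np.hstack(r[3:])]))
for n,c in zip('ocase rlid olid rcase ostone rstone'.split(),[(201,181),(296,153),(386,181),(290,236),(370,245),(214,252)]): print(n,px2w('top',c,0.02)[0])
hsv=cv2.cvtColor(t,cv2.COLOR_BGR2HSV)
for c in [(201,165),(296,143),(290,236),(250,280),(365,245),(205,252),(386,185),(270,100)]: print(c,hsv[c[1],c[0]],t[c[1],c[0]])
E
```

```text
ocase [0.59424937 0.27971727 0.02      ]
rlid [ 0.68453278 -0.00919596  0.02      ]
olid [ 0.60368758 -0.28413954  0.02      ]
rcase [0.43214178 0.00454361 0.02      ]
ostone [ 0.40923795 -0.23668392  0.02      ]
rstone [0.37893373 0.23346542 0.02      ]
(201, 165) [ 13 146 122] [ 52  83 122]
(296, 143) [ 13 124 132] [ 68  96 132]
(290, 236) [ 12 135 128] [ 60  88 128]
(250, 280) [ 18 100 158] [ 96 134 158]
(365, 245) [120   7 103] [103 100 100]
(205, 252) [138  14  92] [92 87 90]
(386, 185) [ 13 163  91] [33 59 91]
(270, 100) [ 18  98 159] [ 98 134 159]
```

View pics/crops0.png

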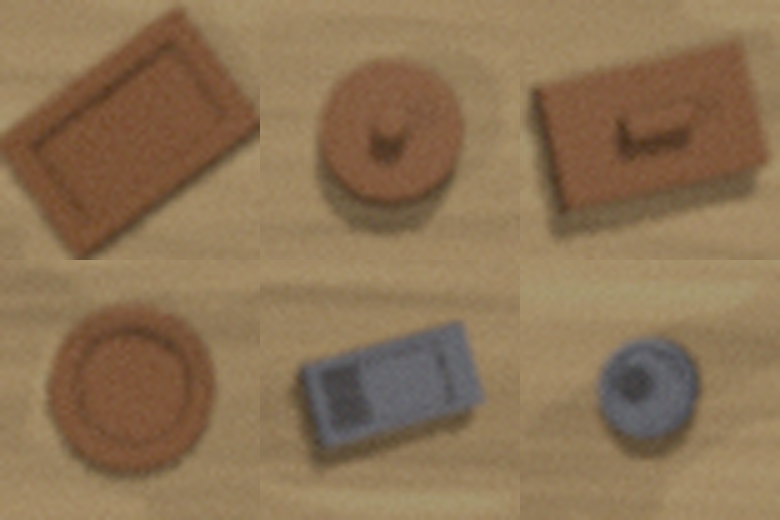

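View pics/crops1.png

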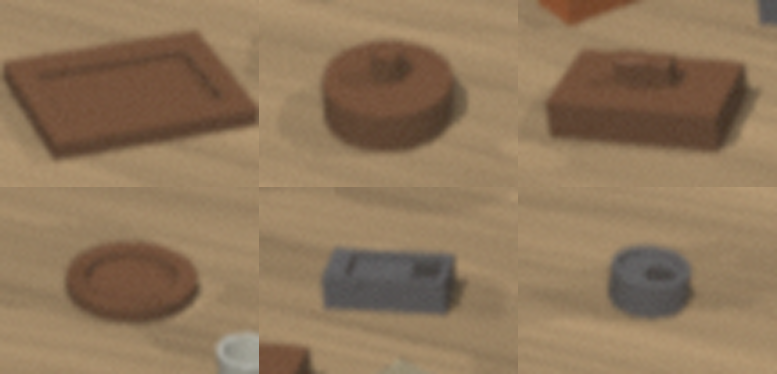

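```bash
cat >> h.py <<'E'
OBJ=dict(ocase=('r',92,142,14),rlid=('c',88,88,31),olid=('r',78,128,31),rcase=('c',102,102,14),ostone=('r',50,100,30),rstone=('c',60,60,30))
def mask(img,kind):
    f=cv2.GaussianBlur(img,(3,3),0); hsv=cv2.cvtColor(f,cv2.COLOR_BGR2HSV).astype(int); H,S,V=hsv[...,0],hsv[...,1],hsv[...,2]
    if kind=='stone': m=(S<50)
    else: m=(H<=15)&(S>112)&(V<150)
    return m.astype(np.uint8)*255
def silh(img,name,kind,guess):
    m=mask(img,kind); cs,_=cv2.findContours(m,cv2.RETR_EXTERNAL,cv2.CHAIN_APPROX_NONE)
    u=w2px(name,guess)[0]; cs=[c for c in cs if cv2.contourArea(c)>60]
    c=min(cs,key=lambda c:-cv2.pointPolygonTest(c,(float(u[0]),float(u[1])),True))
    # half-pixel grow: contour runs through border pixel centres
    return c.reshape(-1,2).astype(float)
def fit(img,name,key,guess,zb=0.):
    ty,a,b,h=OBJ[key]; a/=1e3;b/=1e3;h/=1e3
    pts=silh(img,name,'stone' if 'stone' in key else 'wood',guess)
    W=px2w(name,pts,zb+h)[:,:2]
    if ty=='r':
        T=W if name=='top' else W
        (c,(w,l),ang)=cv2.minAreaRect((T*1000).astype(np.float32)); th=np.radians(ang)+(0 if l>w else np.pi/2)  # dir of short side = th
        yaw=(th+np.pi/2)%np.pi-np.pi/2
        loc=np.array([[sx*a/2,sy*b/2] for sx in(-1,1) for sy in(-1,1)])
    else:
        yaw=0; t=np.linspace(0,2*np.pi,180); loc=np.c_[np.cos(t),np.sin(t)]*a/2
    R=np.array([[np.cos(yaw),-np.sin(yaw)],[np.sin(yaw),np.cos(yaw)]])
    c=np.array(guess[:2],float)
    ext=lambda P:np.array([(P@R).min(0),(P@R).max(0)])
    for _ in range(8):
        o=loc@R.T+c
        P=np.vstack([np.c_[o,np.full(len(o),zb+h)],np.c_[o,np.full(len(o),zb)]])
        Q=px2w(name,w2px(name,P),zb+h)[:,:2]
        e=ext(W)-ext(Q); c=c+R@e.mean(0)
    return c,np.degrees(yaw),(e[1]-e[0])*1000,len(pts)
E
cat > m.py <<'E'
from h import *
G=dict(ocase=(.594,.28),rlid=(.684,-.009),olid=(.604,-.284),rcase=(.432,.0045),ostone=(.409,-.237),rstone=(.379,.233))
for k,g in G.items():
    for n in('top','scene'):
        c,y,e,N=fit(cv2.imread(f'pics/{n}0.png'),n,k,(*g,.02))
        print(k,n,c.round(4),round(y,1),'size excess mm',e.round(1),N)
print(-np.array(camera_params('top')['camera_from_world'])[:3,:3].T@camera_params('top')['camera_from_world'][:3,3])
E
python3 m.py
```

```text
ocase top [0.5956 0.285 ] 37.8 size excess mm [0.1 1.2] 120
ocase scene [0.5942 0.2824] 37.5 size excess mm [-8.2 -6.8] 153
rlid top [ 0.6834 -0.009 ] 0.0 size excess mm [-3.4 -3.2] 82
rlid scene [ 0.6832 -0.0147] 0.0 size excess mm [-14.4 -19. ] 93
olid top [ 0.6066 -0.2845] 13.9 size excess mm [ 2.  -0.7] 128
olid scene [ 0.6063 -0.2905] 15.8 size excess mm [ -6.3 -10.9] 128
rcase top [0.4337 0.0047] 0.0 size excess mm [-1.9 -4.9] 93
rcase scene [0.4347 0.001 ] 0.0 size excess mm [-15.2 -12.3] 79
ostone top [ 0.4133 -0.2367] 16.7 size excess mm [-1.  -1.9] 92
ostone scene [ 0.414  -0.2397] 16.7 size excess mm [-6.3 -3.8] 92
rstone top [0.3806 0.2371] 0.0 size excess mm [-3.2 -9.5] 55
rstone scene [0.3815 0.2329] 0.0 size excess mm [-10.1  -7.6] 61
[ 0.43893601 -0.00514185  1.41368866]
```

```bash
cat >> h.py <<'E'
UP=4
def mask(img,kind):
    f=cv2.GaussianBlur(img.astype(np.float32),(0,0),.8)
    f=cv2.resize(f,None,fx=UP,fy=UP,interpolation=cv2.INTER_CUBIC)
    B,G,R=[f[...,i]+1 for i in range(3)]
    m=(B/R>.8) if kind=='stone' else (R/G>1.31)
    return m.astype(np.uint8)*255
def silh(img,name,kind,guess):
    m=mask(img,kind); cs,_=cv2.findContours(m,cv2.RETR_EXTERNAL,cv2.CHAIN_APPROX_NONE)
    u=w2px(name,guess)[0]; u=(u+.5)*UP-.5; cs=[c for c in cs if cv2.contourArea(c)>500]
    c=min(cs,key=lambda c:-cv2.pointPolygonTest(c,(float(u[0]),float(u[1])),True))
    return (c.reshape(-1,2)+.5)/UP-.5
E
python3 m.py
python3 - <<'E'
from h import *
for n in('top','scene'):
    i=cv2.imread(f'pics/{n}0.png'); o=np.zeros_like(i)
    for j,k in enumerate(('stone','wood')):
        m=mask(i,k); o[...,j]=cv2.resize(m,(560,420))
    cv2.imwrite(f'pics/mask_{n}.png',o[120:300])
E
python3 -c "
import cv2,numpy as np
cv2.imwrite('pics/masks.png',np.vstack([cv2.imread('pics/mask_top.png'),cv2.imread('pics/mask_scene.png')]))"
```

```text
ocase top [0.5951 0.2843] 37.4 size excess mm [-0.7 -0.2] 487
ocase scene [0.5943 0.2818] 37.5 size excess mm [-6.5 -4.9] 622
rlid top [ 0.6838 -0.0087] 0.0 size excess mm [-4.9 -3.4] 323
rlid scene [ 0.6834 -0.0136] 0.0 size excess mm [-11.1 -12.3] 385
olid top [ 0.6062 -0.2841] 14.3 size excess mm [-0.1 -2.3] 507
olid scene [ 0.6051 -0.2879] 13.3 size excess mm [-4.6 -5.7] 533
rcase top [0.4345 0.005 ] 0.0 size excess mm [-1.6 -3.8] 379
rcase scene [0.4342 0.0015] 0.0 size excess mm [-11.6 -10.2] 332
ostone top [ 0.4134 -0.2369] 16.3 size excess mm [ 0.3 -1. ] 372
ostone scene [ 0.4139 -0.2398] 16.4 size excess mm [-5.4 -2.3] 379
rstone top [0.3816 0.2368] 0.0 size excess mm [-1.7 -5.1] 226
rstone scene [0.3813 0.2326] 0.0 size excess mm [-8.5 -6.1] 253
[ 0.43893601 -0.00514185  1.41368866]
```

View pics/masks.png

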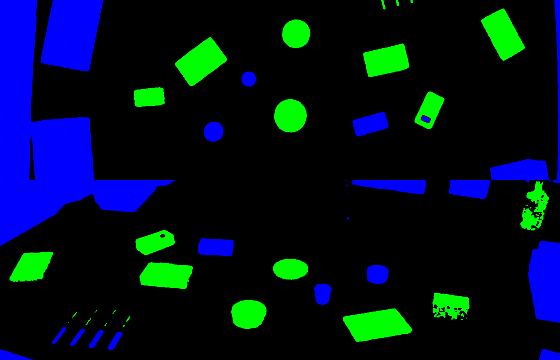

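```bash
cat >> h.py <<'E'
from scipy.spatial.transform import Rotation as Ro
def plan(tx=None,ty=None,tz=None,yaw=None):
    """yaw: world angle (deg) of tool y (mod 180), tool pointing straight down. Prints turn then slide needed (slide after the turn)"""
    s=get_state(); R=Ro.from_rotvec(s['ee_rot']); p=np.array(s['tool_pos']); M=R.as_matrix()
    cy=np.degrees(np.arctan2(M[1,1],M[0,1])); 
    tgt=cy if yaw is None else yaw+180*np.round((cy-yaw)/180)
    a=np.radians(tgt); Y=np.array([np.cos(a),np.sin(a),0]);Z=np.array([0,0,-1.]);X=np.cross(Y,Z)
    T=np.c_[X,Y,Z]; tr=(R.inv()*Ro.from_matrix(T)).as_rotvec()
    q=np.array([p[i] if v is None else v for i,v in enumerate((tx,ty,tz))])
    print('t %.2f pos'%s['t'],p.round(4),'toolY deg %.2f'%cy,'width %.3f'%s['width'],'F',s['force'].round(1))
    print('turn',tr.round(4),'slide mm',(T.T@(q-p)*1000).round(1),'q6',s['qpos'][5].round(2))
E
python3 - <<'E'
from h import *
plan(.3815,.235,.15,90)
E
```

```text
t 0.10 pos [0.1483 0.6064 0.2302] toolY deg 76.26 width 1.000 F [ 0.5 -0.5 -0.1]
turn [-0.002  -0.0004 -0.2398] slide mm [-233.2 -371.4   80.2] q6 -0.07
```

```bash
python3 -m pendant '[{"slide":[0,0,0],"turn":[-0.001,0,-0.12],"fingers":100},{"slide":[0,0,0],"turn":[-0.001,0,-0.12],"fingers":100},{"slide":[-0.0166,-0.0265,0.005],"turn":[0,0,0],"fingers":100},{"slide":[-0.0166,-0.0265,0.005],"turn":[0,0,0],"fingers":100},{"slide":[-0.0166,-0.0265,0.005],"turn":[0,0,0],"fingers":100},{"slide":[-0.0166,-0.0265,0.005],"turn":[0,0,0],"fingers":100},{"slide":[-0.0166,-0.0265,0.005],"turn":[0,0,0],"fingers":100},{"slide":[-0.0166,-0.0265,0.005],"turn":[0,0,0],"fingers":100},{"slide":[-0.0166,-0.0265,0.005],"turn":[0,0,0],"fingers":100},{"slide":[-0.0166,-0.0265,0.005],"turn":[0,0,0],"fingers":100},{"slide":[-0.0166,-0.0265,0.005],"turn":[0,0,0],"fingers":100},{"slide":[-0.0166,-0.0265,0.005],"turn":[0,0,0],"fingers":100},{"slide":[-0.0166,-0.0265,0.005],"turn":[0,0,0],"fingers":100},{"slide":[-0.0166,-0.0265,0.005],"turn":[0,0,0],"fingers":100},{"slide":[-0.0166,-0.0265,0.01],"turn":[0,0,0],"fingers":100},{"slide":[-0.0166,-0.0265,0.01],"turn":[0,0,0],"fingers":100},{"slide":[0,0,0],"turn":[0,0,0],"fingers":100},{"slide":[0,0,0],"turn":[0,0,0],"fingers":100}]'
python3 - <<'E'
from h import *
plan(.3815,.235,.010,90)
i=grab_frame('scene'); cv2.imwrite('pics/s1.png',i); cv2.imwrite('pics/s1c.png',crop(i,(377,195),50,40,7))
E
```

```text
t: 1.6
tool_pos: [0.3808, 0.2348, 0.1497]
ee_rot: [-0.006, -3.14, -0.002]
force: [0.2, 0.8, -0.1]
width: 0.997
t 1.60 pos [0.3808 0.2348 0.1497] toolY deg 89.79 width 0.997 F [ 0.2  0.8 -0.1]
turn [ 0.0012 -0.0019 -0.0036] slide mm [ -0.7   0.2 139.7] q6 -1.11
```

View pics/s1c.png

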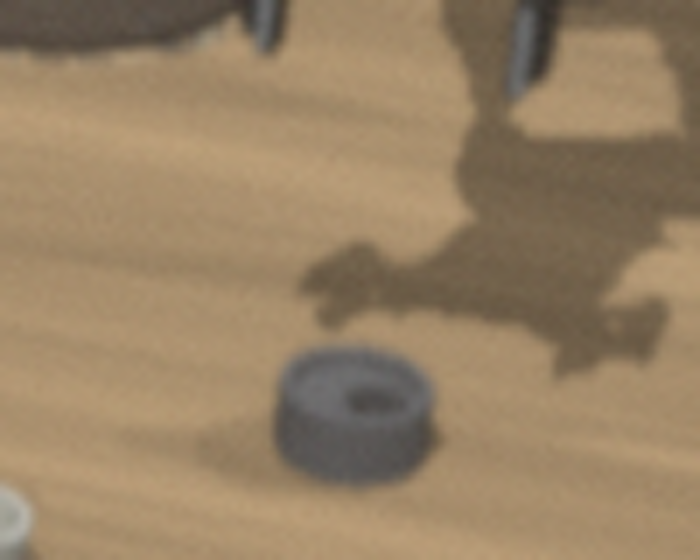

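Run:
```python
from h import *
for y in(-.05,0,.05): print(w2px('scene',[.3808,.2348+y,.1497+.013]))
print(px2w('scene',[[364.6,162],[401.2,168.6]],.1627))
```

```text
[[364.53388788 161.42663269]]
[[383.60208275 164.77305565]]
[[403.10292655 168.19768695]]
[[0.38402748 0.18579043 0.1627    ]
 [0.38493945 0.28077268 0.1627    ]]
```

```bash
python3 -m pendant '[{"slide":[-0.0007,0,0.02],"turn":[0,0,-0.003],"fingers":100},{"slide":[0,0,0.025],"turn":[0,0,0],"fingers":100},{"slide":[0,0,0.025],"turn":[0,0,0],"fingers":100},{"slide":[0,0,0.025],"turn":[0,0,0],"fingers":100},{"slide":[0,0,0.025],"turn":[0,0,0],"fingers":100},{"slide":[0,0,0.016],"turn":[0,0,0],"fingers":100},{"slide":[0,0,0.008],"turn":[0,0,0],"fingers":100},{"slide":[0,0,0],"turn":[0,0,0],"fingers":100},{"slide":[0,0,0],"turn":[0,0,0],"fingers":50},{"slide":[0,0,0],"turn":[0,0,0],"fingers":50},{"slide":[0,0,0],"turn":[0,0,0],"fingers":50},{"slide":[0,0,0],"turn":[0,0,0],"fingers":50},{"slide":[0,0,0],"turn":[0,0,0],"fingers":50},{"slide":[0,0,0],"turn":[0,0,0],"fingers":50},{"slide":[0,0,0],"turn":[0,0,0],"fingers":50},{"slide":[0,0,0],"turn":[0,0,0],"fingers":50}]' 35
python3 - <<'E'
from h import *
plan(.3815,.235,.006,90)
i=grab_frame('scene'); cv2.imwrite('pics/s2.png',i); cv2.imwrite('pics/s2c.png',crop(i,(377,200),50,40,7))
E
```

```text
t: 2.98
tool_pos: [0.3829, 0.2375, 0.0082]
ee_rot: [-0.005, 3.139, 0.006]
force: [-1.4, 2.1, 6.6]
width: 0.684
t 2.98 pos [0.3829 0.2375 0.0082] toolY deg 90.17 width 0.684 F [-1.4  2.1  6.6]
turn [0.0036 0.0026 0.003 ] slide mm [ 1.4 -2.5  2.2] q6 -1.12
```

View pics/s2c.png

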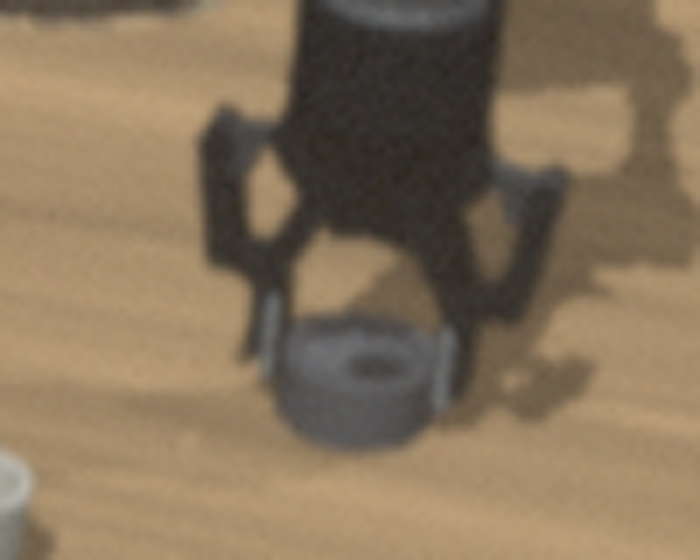

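```bash
python3 -m pendant '[{"slide":[0,0,-0.005],"turn":[0,0,0],"fingers":50},{"slide":[0,0,-0.015],"turn":[0,0,0],"fingers":50},{"slide":[0,0,-0.025],"turn":[0,0,0],"fingers":50},{"slide":[0,0,-0.025],"turn":[0,0,0],"fingers":50},{"slide":[0,0,0],"turn":[0,0,0],"fingers":50},{"slide":[0,0,0],"turn":[0,0,0],"fingers":50},{"slide":[0,0,0],"turn":[0,0,0],"fingers":50}]'
python3 - <<'E'
from h import *
plan(.434,.003,.08,90)
i=grab_frame('scene'); cv2.imwrite('pics/s3.png',i); cv2.imwrite('pics/s3c.png',crop(i,(377,180),50,40,7))
E
```

```text
t: 3.62
tool_pos: [0.381, 0.236, 0.0762]
ee_rot: [0.005, -3.141, -0.002]
force: [0.5, -0.0, -2.0]
width: 0.685
t 3.62 pos [0.381  0.236  0.0762] toolY deg 90.18 width 0.685 F [ 0.5 -0.  -2. ]
turn [ 0.0016 -0.0005  0.0031] slide mm [ -53.  -233.    -3.8] q6 -1.12
```

View pics/s3c.png

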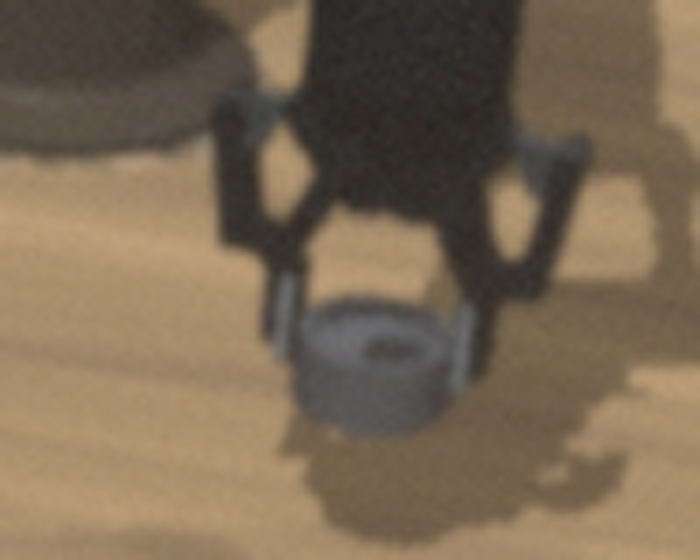

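```bash
python3 -m pendant '[{"slide":[-0.0027,-0.0116,0],"turn":[0,0,0.003],"fingers":50},{"slide":[-0.0053,-0.0233,0],"turn":[0,0,0],"fingers":50},{"slide":[-0.0053,-0.0233,0],"turn":[0,0,0],"fingers":50},{"slide":[-0.0053,-0.0233,0],"turn":[0,0,0],"fingers":50},{"slide":[-0.0053,-0.0233,0],"turn":[0,0,0],"fingers":50},{"slide":[-0.0053,-0.0233,0],"turn":[0,0,0],"fingers":50},{"slide":[-0.0053,-0.0233,0],"turn":[0,0,0],"fingers":50},{"slide":[-0.0053,-0.0233,0],"turn":[0,0,0],"fingers":50},{"slide":[-0.0053,-0.0233,0],"turn":[0,0,0],"fingers":50},{"slide":[-0.0053,-0.0233,0],"turn":[0,0,0],"fingers":50},{"slide":[-0.0026,-0.0117,0.015],"turn":[0,0,0],"fingers":50},{"slide":[0,0,0.015],"turn":[0,0,0],"fingers":50},{"slide":[0,0,0],"turn":[0,0,0],"fingers":50},{"slide":[0,0,0],"turn":[0,0,0],"fingers":50},{"slide":[0,0,0],"turn":[0,0,0],"fingers":50}]'
python3 - <<'E'
from h import *
plan(.4343,.0033,.0142,90)
print(px2w('scene',[[380.9,186.6]],.098))
i=grab_frame('scene'); cv2.imwrite('pics/s4.png',i); cv2.imwrite('pics/s4c.png',crop(i,(290,195),50,40,7))
i=grab_frame('top'); cv2.imwrite('pics/t4.png',i);
E
```

```text
t: 4.92
tool_pos: [0.4339, 0.0039, 0.0456]
ee_rot: [0.001, -3.14, -0.004]
force: [-1.1, -0.3, -2.6]
width: 0.684
t 4.92 pos [0.4339 0.0039 0.0456] toolY deg 90.03 width 0.684 F [-1.1 -0.3 -2.6]
turn [ 0.0022 -0.0018  0.0006] slide mm [-0.4 -0.6 31.4] q6 -1.67
[[0.37912575 0.23439994 0.098     ]]
```

View pics/s4c.png

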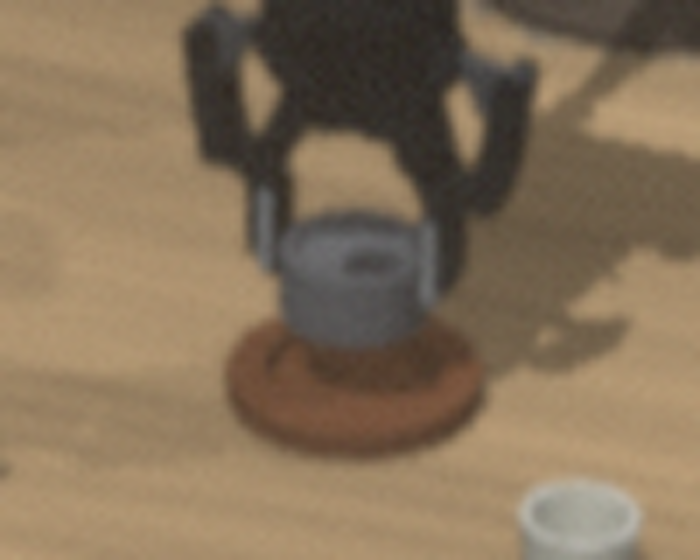

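```bash
python3 -m pendant '[{"slide":[-0.0003,-0.0007,0.010],"turn":[0,0,0],"fingers":50},{"slide":[0,0,0.010],"turn":[0,0,0],"fingers":50},{"slide":[0,0,0.005],"turn":[0,0,0],"fingers":50},{"slide":[0,0,0.002],"turn":[0,0,0],"fingers":50},{"slide":[0,0,0.001],"turn":[0,0,0],"fingers":50},{"slide":[0,0,0.001],"turn":[0,0,0],"fingers":50},{"slide":[0,0,0],"turn":[0,0,0],"fingers":50},{"slide":[0,0,0],"turn":[0,0,0],"fingers":50}]'
python3 - <<'E'
from h import *
plan(.4343,.0033,.0142,90)
i=grab_frame('scene'); cv2.imwrite('pics/s5.png',i); cv2.imwrite('pics/s5c.png',crop(i,(290,200),50,40,7))
E
```

```text
t: 5.68
tool_pos: [0.4353, 0.0029, 0.0173]
ee_rot: [-0.0, 3.141, 0.003]
force: [0.0, -0.5, -2.1]
width: 0.685
t 5.68 pos [0.4353 0.0029 0.0173] toolY deg 90.01 width 0.685 F [ 0.  -0.5 -2.1]
turn [0.0019 0.0006 0.0002] slide mm [1.  0.4 3.1] q6 -1.67
```

View pics/s5c.png

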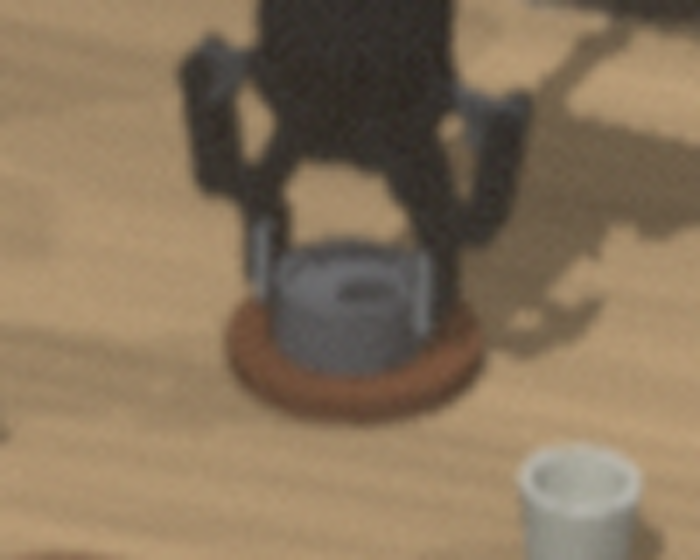

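```bash
python3 -m pendant '[{"slide":[0,0,0.001],"turn":[0,0,0],"fingers":50},{"slide":[0,0,0.001],"turn":[0,0,0],"fingers":50},{"slide":[0,0,0.0005],"turn":[0,0,0],"fingers":50},{"slide":[0,0,0],"turn":[0,0,0],"fingers":50},{"slide":[0,0,0],"turn":[0,0,0],"fingers":50}]'
python3 -m pendant '[{"slide":[0,0,0.0005],"turn":[0,0,0],"fingers":50},{"slide":[0,0,0],"turn":[0,0,0],"fingers":50},{"slide":[0,0,0],"turn":[0,0,0],"fingers":50}]'
```

```text
t: 6.15
tool_pos: [0.435, 0.0029, 0.0146]
ee_rot: [-0.0, 3.141, 0.003]
force: [0.3, -0.3, -1.3]
width: 0.686
t: 6.4
tool_pos: [0.4352, 0.0029, 0.0143]
ee_rot: [-0.0, 3.141, 0.003]
force: [-0.5, 0.3, -0.3]
width: 0.687
```

```bash
python3 -m pendant '[{"slide":[0,0,0.0006],"turn":[0,0,0],"fingers":50},{"slide":[0,0,0],"turn":[0,0,0],"fingers":50},{"slide":[0,0,0],"turn":[0,0,0],"fingers":50}]'
python3 -m pendant '[{"slide":[0,0,0.0006],"turn":[0,0,0],"fingers":50},{"slide":[0,0,0],"turn":[0,0,0],"fingers":50},{"slide":[0,0,0],"turn":[0,0,0],"fingers":50}]'
```

```text
t: 6.65
tool_pos: [0.4352, 0.0029, 0.0142]
ee_rot: [0.0, -3.141, -0.003]
force: [-2.8, -0.3, 6.5]
width: 0.687
t: 6.9
tool_pos: [0.4352, 0.0029, 0.0142]
ee_rot: [0.0, -3.141, -0.003]
force: [-4.6, 0.7, 12.1]
width: 0.686
```

```bash
python3 -m pendant '[{"slide":[0,0,-0.001],"turn":[0,0,0],"fingers":50},{"slide":[0,0,0],"turn":[0,0,0],"fingers":72},{"slide":[0,0,0],"turn":[0,0,0],"fingers":80},{"slide":[0,0,0],"turn":[0,0,0],"fingers":90},{"slide":[0,0,0],"turn":[0,0,0],"fingers":100},{"slide":[0,0,0],"turn":[0,0,0],"fingers":100},{"slide":[0,0,0],"turn":[0,0,0],"fingers":100},{"slide":[0,0,-0.01],"turn":[0,0,0],"fingers":100},{"slide":[0,0,-0.02],"turn":[0,0,0],"fingers":100},{"slide":[0,0,-0.025],"turn":[0,0,0],"fingers":100},{"slide":[0,0,-0.03],"turn":[0,0,0],"fingers":100},{"slide":[0,0,-0.02],"turn":[0,0,0],"fingers":100},{"slide":[0,0,0],"turn":[0,0,0],"fingers":100}]'
python3 - <<'E'
from h import *
plan(.4137,-.2383,.12,16.3)
i=grab_frame('scene'); cv2.imwrite('pics/s6.png',i); cv2.imwrite('pics/s6c.png',crop(i,(290,200),50,40,7))
E
```

```text
t: 7.98
tool_pos: [0.4392, 0.0024, 0.124]
ee_rot: [-0.001, 3.131, 0.002]
force: [0.8, -0.2, 1.7]
width: 1.0
t 7.98 pos [0.4392 0.0024 0.124 ] toolY deg 90.02 width 1.000 F [ 0.8 -0.2  1.7]
turn [0.0076 0.0084 1.2867] slide mm [-223.8  -92.     4. ] q6 -1.67
```

View pics/s6c.png

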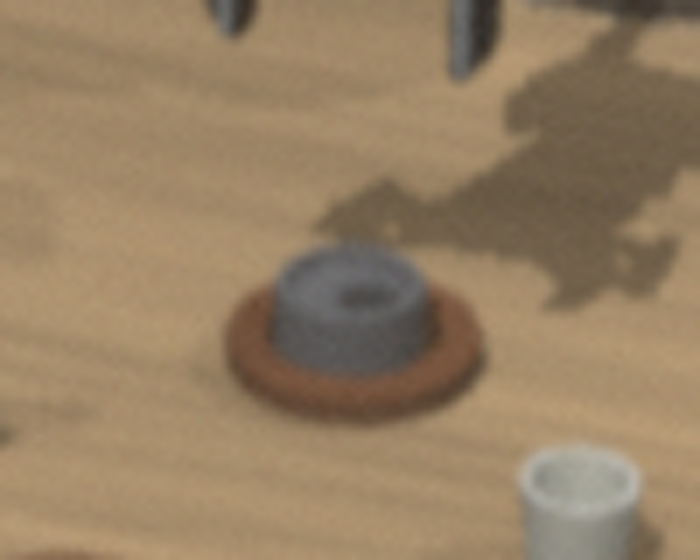

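```bash
python3 -m pendant '[{"slide":[0,0,0],"turn":[0.0007,0.0008,0.117],"fingers":100},{"slide":[0,0,0],"turn":[0.0007,0.0008,0.117],"fingers":100},{"slide":[0,0,0],"turn":[0.0007,0.0008,0.117],"fingers":100},{"slide":[0,0,0],"turn":[0.0007,0.0008,0.117],"fingers":100},{"slide":[0,0,0],"turn":[0.0007,0.0008,0.117],"fingers":100},{"slide":[0,0,0],"turn":[0.0007,0.0008,0.117],"fingers":100},{"slide":[0,0,0],"turn":[0.0007,0.0008,0.117],"fingers":100},{"slide":[0,0,0],"turn":[0.0007,0.0008,0.117],"fingers":100},{"slide":[0,0,0],"turn":[0.0007,0.0008,0.117],"fingers":100},{"slide":[0,0,0],"turn":[0.0007,0.0008,0.117],"fingers":100},{"slide":[0,0,0],"turn":[0.0007,0.0008,0.117],"fingers":100},{"slide":[0,0,0],"turn":[0,0,0],"fingers":100}]'
python3 - <<'E'
from h import *
plan(.4137,-.2383,.1,16.3)
E
```

```text
t: 9.03
tool_pos: [0.4338, 0.0028, 0.1178]
ee_rot: [-1.88, -2.502, 0.011]
force: [-0.2, 0.8, 0.3]
width: 1.001
t 9.03 pos [0.4338 0.0028 0.1178] toolY deg 16.16 width 1.001 F [-0.2  0.8  0.3]
turn [-0.0124 -0.0051 -0.0025] slide mm [-225.8  -87.    17.8] q6 -0.38
```

```bash
python3 -m pendant '[{"slide":[-0.0126,-0.0047,0],"turn":[-0.006,-0.003,-0.002],"fingers":100},{"slide":[-0.0226,-0.0087,0],"turn":[-0.005,-0.002,0],"fingers":100},{"slide":[-0.0226,-0.0087,0],"turn":[0,0,0],"fingers":100},{"slide":[-0.0226,-0.0087,0],"turn":[0,0,0],"fingers":100},{"slide":[-0.0226,-0.0087,0],"turn":[0,0,0],"fingers":100},{"slide":[-0.0226,-0.0087,0],"turn":[0,0,0],"fingers":100},{"slide":[-0.0226,-0.0087,0],"turn":[0,0,0],"fingers":100},{"slide":[-0.0226,-0.0087,0],"turn":[0,0,0],"fingers":100},{"slide":[-0.0226,-0.0087,0],"turn":[0,0,0],"fingers":100},{"slide":[-0.0226,-0.0087,0],"turn":[0,0,0],"fingers":100},{"slide":[-0.01,-0.004,0.017],"turn":[0,0,0],"fingers":100},{"slide":[0,0,0],"turn":[0,0,0],"fingers":100},{"slide":[0,0,0],"turn":[0,0,0],"fingers":100},{"slide":[0,0,0],"turn":[0,0,0],"fingers":100}]'
python3 - <<'E'
from h import *
plan(.4137,-.2383,.006,16.3)
i=grab_frame('scene'); cv2.imwrite('pics/s7.png',i); cv2.imwrite('pics/s7c.png',crop(i,(216,180),50,40,7))
E
```

```text
t: 10.2
tool_pos: [0.4146, -0.2377, 0.1014]
ee_rot: [-1.88, -2.516, -0.001]
force: [-0.1, -0.2, -1.0]
width: 1.001
t 10.20 pos [ 0.4146 -0.2377  0.1014] toolY deg 16.46 width 1.001 F [-0.1 -0.2 -1. ]
turn [-0.0001 -0.0011  0.0028] slide mm [-0.3 -1.  95.4] q6 -0.9
```

View pics/s7c.png

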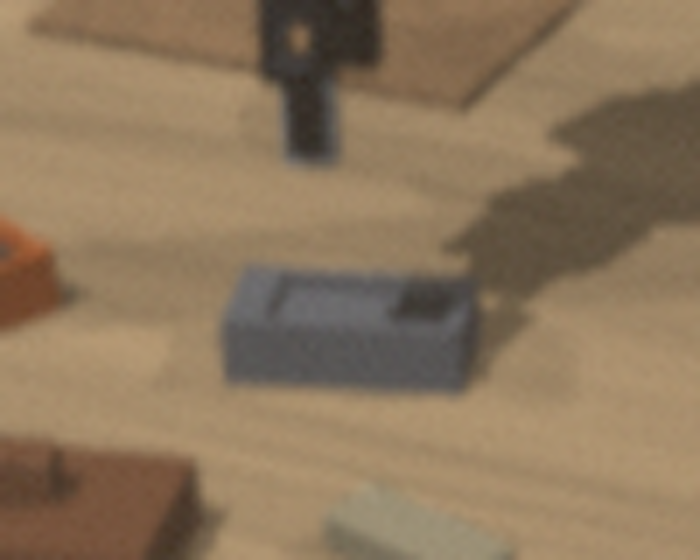

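Run:
```python
from h import *
q=lambda X:((w2px('scene',X)[0]-[166,140]+.5)*7).round(0)
print(q([.4146+.0475*.96,-.2377+.0475*.283,.1144]),q([.4137,-.2383,.03]))
c,s=np.cos(np.radians(16.4)),np.sin(np.radians(16.4))
for a in(-25,25):
  for b in(-50,50): print(q([.4137+(a*c-b*s)/1e3,-.2383+(a*s+b*c)/1e3,.03]))
```

```text
[319. 168.] [353. 299.]
[248. 265.]
[481. 277.]
[222. 321.]
[461. 334.]
```

```bash
python3 -m pendant '[{"slide":[0,-0.0006,0.02],"turn":[0,0,0.002],"fingers":100},{"slide":[0,0,0.025],"turn":[0,0,0],"fingers":100},{"slide":[0,0,0.025],"turn":[0,0,0],"fingers":100},{"slide":[0,0,0.017],"turn":[0,0,0],"fingers":100},{"slide":[0,0,0.007],"turn":[0,0,0],"fingers":100},{"slide":[0,0,0],"turn":[0,0,0],"fingers":100},{"slide":[0,0,0],"turn":[0,0,0],"fingers":40},{"slide":[0,0,0],"turn":[0,0,0],"fingers":40},{"slide":[0,0,0],"turn":[0,0,0],"fingers":40},{"slide":[0,0,0],"turn":[0,0,0],"fingers":40},{"slide":[0,0,0],"turn":[0,0,0],"fingers":40},{"slide":[0,0,0],"turn":[0,0,0],"fingers":40},{"slide":[0,0,0],"turn":[0,0,0],"fingers":40},{"slide":[0,0,0],"turn":[0,0,0],"fingers":40},{"slide":[0,0,0],"turn":[0,0,0],"fingers":40},{"slide":[0,0,0],"turn":[0,0,0],"fingers":40}]' 45
python3 - <<'E'
from h import *
plan(.4137,-.2383,.006,16.3)
i=grab_frame('scene'); cv2.imwrite('pics/s8.png',i); cv2.imwrite('pics/s8c.png',crop(i,(216,180),50,40,7))
E
```

```text
t: 11.58
tool_pos: [0.4161, -0.2397, 0.0097]
ee_rot: [1.882, 2.51, 0.001]
force: [0.4, 0.4, 6.2]
width: 0.572
t 11.58 pos [ 0.4161 -0.2397  0.0097] toolY deg 16.29 width 0.572 F [0.4 0.4 6.2]
turn [ 0.0029  0.0031 -0.0002] slide mm [ 2.  -1.9  3.7] q6 -0.9
```

View pics/s8c.png

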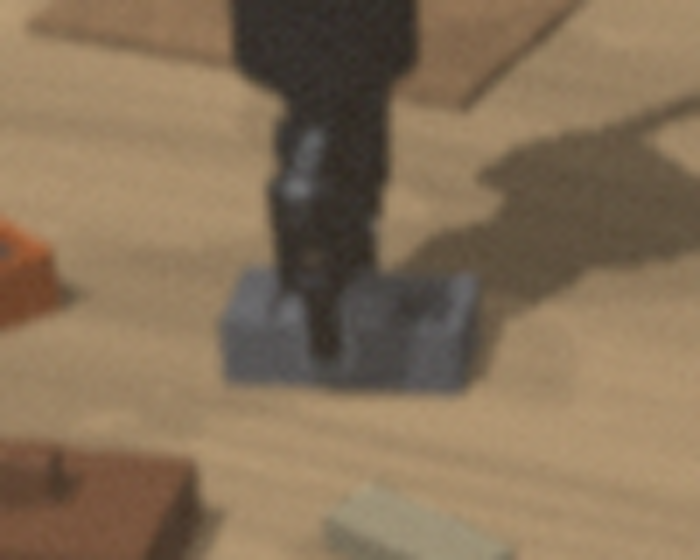

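```bash
python3 -m pendant '[{"slide":[0,0,-0.005],"turn":[0,0,0],"fingers":40},{"slide":[0,0,-0.015],"turn":[0,0,0],"fingers":40},{"slide":[0,0,-0.025],"turn":[0,0,0],"fingers":40},{"slide":[0,0,-0.03],"turn":[0,0,0],"fingers":40},{"slide":[0,0,-0.025],"turn":[0,0,0],"fingers":40},{"slide":[0,0,-0.01],"turn":[0,0,0],"fingers":40},{"slide":[0,0,0],"turn":[0,0,0],"fingers":40},{"slide":[0,0,0],"turn":[0,0,0],"fingers":40}]'
python3 - <<'E'
from h import *
plan(.594,.283,.116,37.4)
i=grab_frame('scene'); cv2.imwrite('pics/s9.png',i); cv2.imwrite('pics/s9c.png',crop(i,(216,160),50,40,7))
E
```

```text
t: 12.3
tool_pos: [0.4143, -0.2385, 0.1177]
ee_rot: [1.884, 2.512, 0.001]
force: [-0.1, 0.9, -5.0]
width: 0.573
t 12.30 pos [ 0.4143 -0.2385  0.1177] toolY deg 16.27 width 0.573 F [-0.1  0.9 -5. ]
turn [ 0.0008  0.0009 -0.3688] slide mm [305.2 459.5   1.7] q6 -0.9
```

View pics/s9c.png

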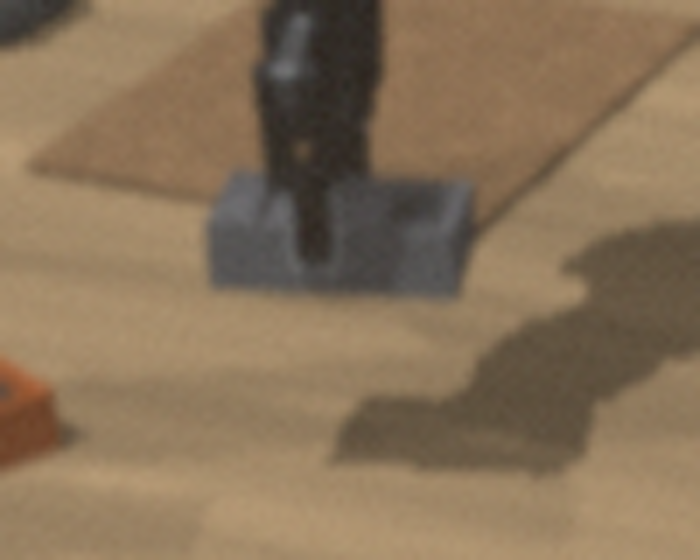

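```bash
python3 - <<'E'
from h import *
q=lambda X:((w2px('scene',X)[0]-[166,120]+.5)*7).round(0)
c,s=np.cos(np.radians(16.27)),np.sin(np.radians(16.27))
for z in(.108,.138):
  for a,b in((25,-50),(25,50),(-25,50)): print(z,a,b,q([.4143+(a*c-b*s)/1e3,-.2385+(a*s+b*c)/1e3,z]))
E
python3 -m pendant '[{"slide":[0,0,0],"turn":[0,0,-0.123],"fingers":40},{"slide":[0,0,0],"turn":[0,0,-0.123],"fingers":40},{"slide":[0,0,0],"turn":[0,0,-0.123],"fingers":40},{"slide":[0.0076,0.0115,0],"turn":[0,0,0],"fingers":40},{"slide":[0.0153,0.023,0],"turn":[0,0,0],"fingers":40},{"slide":[0.0153,0.023,0],"turn":[0,0,0],"fingers":40},{"slide":[0.0153,0.023,0],"turn":[0,0,0],"fingers":40},{"slide":[0.0153,0.023,0],"turn":[0,0,0],"fingers":40},{"slide":[0.0153,0.023,0],"turn":[0,0,0],"fingers":40},{"slide":[0.0153,0.023,0],"turn":[0,0,0],"fingers":40},{"slide":[0.0153,0.023,0],"turn":[0,0,0],"fingers":40},{"slide":[0.0153,0.023,0],"turn":[0,0,0],"fingers":40},{"slide":[0.0153,0.023,0],"turn":[0,0,0],"fingers":40},{"slide":[0.0153,0.023,0],"turn":[0,0,0],"fingers":40},{"slide":[0.0153,0.023,0],"turn":[0,0,0],"fingers":40},{"slide":[0.0153,0.023,0],"turn":[0,0,0],"fingers":40}]'
python3 - <<'E'
from h import *
plan(.594,.283,.116,37.4)
E
```

```text
0.108 25 -50 [207. 291.]
0.108 25 50 [453. 303.]
0.108 -25 50 [474. 250.]
0.138 25 -50 [202. 223.]
0.138 25 50 [450. 235.]
0.138 -25 50 [471. 183.]
t: 13.68
tool_pos: [0.5248, 0.0888, 0.1149]
ee_rot: [-1.39, -2.814, 0.005]
force: [0.3, 0.2, -3.7]
width: 0.575
t 13.68 pos [0.5248 0.0888 0.1149] toolY deg 37.42 width 0.575 F [ 0.3  0.2 -3.7]
turn [-0.0042 -0.0018  0.0004] slide mm [112.2 172.9  -1.1] q6 -0.57
```

```bash
python3 -m pendant '[{"slide":[0.0153,0.023,0],"turn":[0,0,0],"fingers":40},{"slide":[0.0153,0.023,0],"turn":[0,0,0],"fingers":40},{"slide":[0.0153,0.023,0],"turn":[0,0,0],"fingers":40},{"slide":[0.0153,0.023,0],"turn":[0,0,0],"fingers":40},{"slide":[0.0153,0.023,0],"turn":[0,0,0],"fingers":40},{"slide":[0.0153,0.023,0],"turn":[0,0,0],"fingers":40},{"slide":[0.0153,0.023,0],"turn":[0,0,0],"fingers":40},{"slide":[0.0020,0.0125,0],"turn":[0,0,0],"fingers":40},{"slide":[0,0,0.015],"turn":[0,0,0],"fingers":40},{"slide":[0,0,0.025],"turn":[0,0,0],"fingers":40},{"slide":[0,0,0.02],"turn":[0,0,0],"fingers":40},{"slide":[0,0,0],"turn":[0,0,0],"fingers":40},{"slide":[0,0,0],"turn":[0,0,0],"fingers":40},{"slide":[0,0,0],"turn":[0,0,0],"fingers":40}]'
python3 - <<'E'
from h import *
plan(.5968,.2811,.05,37.4)
i=grab_frame('scene'); cv2.imwrite('pics/s10.png',i); cv2.imwrite('pics/s10c.png',crop(i,(377,250),50,40,7))
i=grab_frame('top'); cv2.imwrite('pics/t10.png',i); cv2.imwrite('pics/t10c.png',crop(i,(201,181),40,30,8))
E
```

```text
t: 14.85
tool_pos: [0.598, 0.2795, 0.0569]
ee_rot: [1.392, 2.816, -0.002]
force: [0.9, 0.3, -3.5]
width: 0.575
t 14.85 pos [0.598  0.2795 0.0569] toolY deg 37.41 width 0.575 F [ 0.9  0.3 -3.5]
turn [-0.0009  0.0007  0.0001] slide mm [2.1 0.  6.9] q6 -0.28
```

View pics/s10c.png

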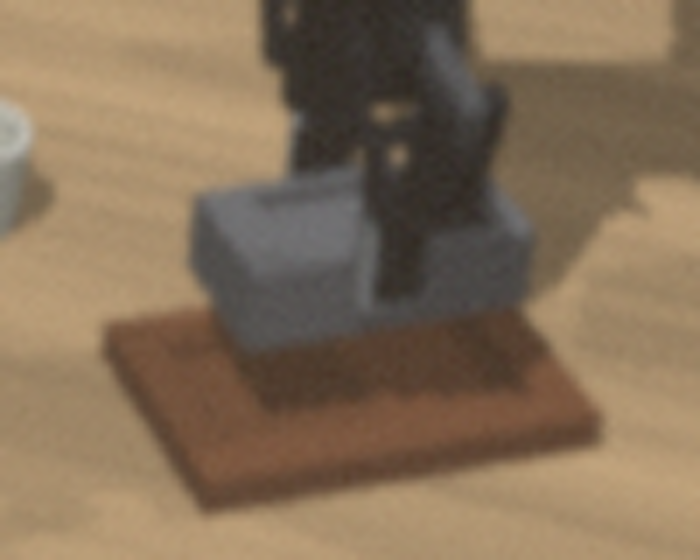

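View pics/t10c.png

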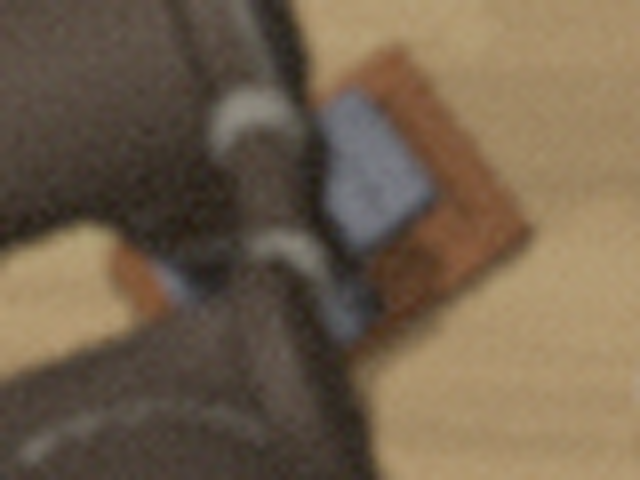

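Run:
```python
from h import *
P=lambda pts,z:px2w('scene',np.array(pts)/7-.5+[327,210],z)[:,:2]
y=np.radians(37.4);ex=np.array([np.cos(y),np.sin(y)]);ey=np.array([-np.sin(y),np.cos(y)])
S=P([(200,200),(250,272),(530,232)],.0772);B=P([(245,350),(527,292)],.0472)
C=P([(103,328),(207,487),(600,418)],.014)
R=np.c_[ex,ey]
print('stone top in case axes',(S@R).round(4),'\nbot',(B@R).round(4),'\ncase',(C@R).round(4))
print('case0 scene',np.array([.5943,.2818])@R,'avg',np.array([.595,.2835])@R,'TCP',np.array([.598,.2795])@R)
```

```text
stone top in case axes [[ 0.6227 -0.1889]
 [ 0.6653 -0.1891]
 [ 0.6677 -0.0914]] 
bot [[ 0.6669 -0.1887]
 [ 0.6608 -0.0849]] 
case [[ 0.6015 -0.2103]
 [ 0.6919 -0.2093]
 [ 0.6913 -0.0688]]
case0 scene [ 0.64327912 -0.13709742] avg [ 0.64486775 -0.13617208] TCP [ 0.64482149 -0.14117187]
```

```bash
python3 -m pendant '[{"slide":[0.0016,0,0.010],"turn":[0,0,0],"fingers":40},{"slide":[0,0,0.010],"turn":[0,0,0],"fingers":40},{"slide":[0,0,0.007],"turn":[0,0,0],"fingers":40},{"slide":[0,0,0.003],"turn":[0,0,0],"fingers":40},{"slide":[0,0,0],"turn":[0,0,0],"fingers":40},{"slide":[0,0,0],"turn":[0,0,0],"fingers":40}]'
python3 - <<'E'
from h import *
plan(.5968,.2811,.0157,37.4)
i=grab_frame('scene'); cv2.imwrite('pics/s11.png',i); cv2.imwrite('pics/s11c.png',crop(i,(377,250),50,40,7))
E
```

```text
t: 15.45
tool_pos: [0.5971, 0.2808, 0.0273]
ee_rot: [1.391, 2.816, -0.001]
force: [0.6, -0.3, -4.6]
width: 0.576
t 15.45 pos [0.5971 0.2808 0.0273] toolY deg 37.42 width 0.576 F [ 0.6 -0.3 -4.6]
turn [-0.0004  0.0009  0.0003] slide mm [ 0.4 -0.1 11.6] q6 -0.28
```

View pics/s11c.png

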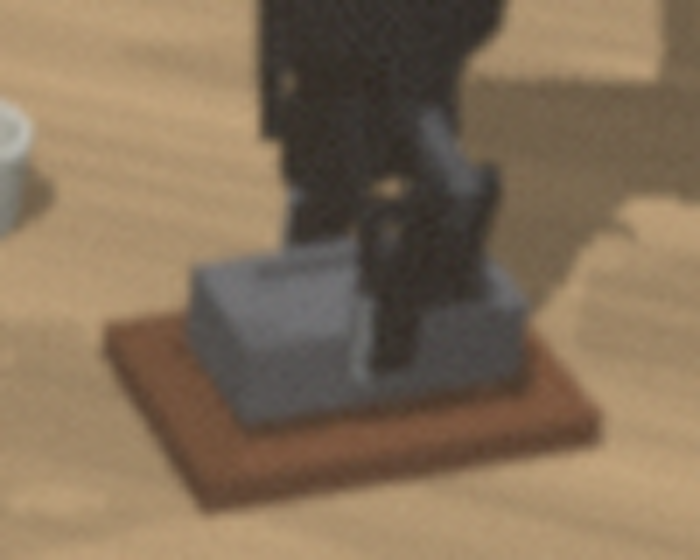

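Stone is hovering about 4 mm over the case top, well lined up with the recess. I'll lower it slowly.

```bash
python3 -m pendant '[{"slide":[0,0,0.002],"turn":[0,0,0],"fingers":40},{"slide":[0,0,0.002],"turn":[0,0,0],"fingers":40},{"slide":[0,0,0.002],"turn":[0,0,0],"fingers":40},{"slide":[0,0,0],"turn":[0,0,0],"fingers":40},{"slide":[0,0,0],"turn":[0,0,0],"fingers":40}]'
python3 -m pendant '[{"slide":[0,0,0.0015],"turn":[0,0,0],"fingers":40},{"slide":[0,0,0.0015],"turn":[0,0,0],"fingers":40},{"slide":[0,0,0.001],"turn":[0,0,0],"fingers":40},{"slide":[0,0,0],"turn":[0,0,0],"fingers":40},{"slide":[0,0,0],"turn":[0,0,0],"fingers":40}]'
```

```text
t: 15.92
tool_pos: [0.5974, 0.2809, 0.0218]
ee_rot: [1.391, 2.816, -0.0]
force: [-0.3, -0.2, -4.3]
width: 0.575
t: 16.33
tool_pos: [0.5975, 0.2809, 0.0178]
ee_rot: [1.391, 2.815, -0.0]
force: [-0.8, -0.8, -5.1]
width: 0.578
```

Below the rim (bottom at ~8 mm) with no contact force, so it is in the recess.

```bash
python3 -m pendant '[{"slide":[0,0,0.001],"turn":[0,0,0],"fingers":40},{"slide":[0,0,0.0007],"turn":[0,0,0],"fingers":40},{"slide":[0,0,0],"turn":[0,0,0],"fingers":40},{"slide":[0,0,0],"turn":[0,0,0],"fingers":40}]'
python3 -m pendant '[{"slide":[0,0,0.0006],"turn":[0,0,0],"fingers":40},{"slide":[0,0,0],"turn":[0,0,0],"fingers":40},{"slide":[0,0,0],"turn":[0,0,0],"fingers":40}]'
python3 -m pendant '[{"slide":[0,0,0.0006],"turn":[0,0,0],"fingers":40},{"slide":[0,0,0],"turn":[0,0,0],"fingers":40},{"slide":[0,0,0],"turn":[0,0,0],"fingers":40}]'
```

```text
t: 16.67
tool_pos: [0.5975, 0.281, 0.0162]
ee_rot: [1.391, 2.815, -0.0]
force: [-0.7, -0.5, -4.2]
width: 0.573
t: 16.92
tool_pos: [0.5977, 0.2811, 0.0158]
ee_rot: [1.391, 2.815, 0.001]
force: [0.7, 0.3, -3.0]
width: 0.571
t: 17.17
tool_pos: [0.5978, 0.281, 0.0158]
ee_rot: [1.391, 2.815, 0.0]
force: [-2.2, -0.7, 2.4]
width: 0.575
```

```bash
python3 -m pendant '[{"slide":[0,0,0.0004],"turn":[0,0,0],"fingers":40},{"slide":[0,0,0],"turn":[0,0,0],"fingers":62},{"slide":[0,0,0],"turn":[0,0,0],"fingers":70},{"slide":[0,0,0],"turn":[0,0,0],"fingers":80},{"slide":[0,0,0],"turn":[0,0,0],"fingers":90},{"slide":[0,0,0],"turn":[0,0,0],"fingers":100},{"slide":[0,0,0],"turn":[0,0,0],"fingers":100},{"slide":[0,0,0],"turn":[0,0,0],"fingers":100},{"slide":[0,0,-0.01],"turn":[0,0,0],"fingers":100},{"slide":[0,0,-0.02],"turn":[0,0,0],"fingers":100},{"slide":[0,0,-0.025],"turn":[0,0,0],"fingers":100},{"slide":[0,0,-0.03],"turn":[0,0,0],"fingers":100},{"slide":[0,0,-0.03],"turn":[0,0,0],"fingers":100},{"slide":[0,0,0],"turn":[0,0,0],"fingers":100}]'
python3 - <<'E'
from h import *
plan(.6837,-.0110,.13,90)
i=grab_frame('scene'); cv2.imwrite('pics/s12.png',i); cv2.imwrite('pics/s12c.png',crop(i,(377,250),50,40,7))
E
```

```text
t: 18.33
tool_pos: [0.6026, 0.2832, 0.1385]
ee_rot: [1.387, 2.807, 0.017]
force: [1.2, 0.4, 1.6]
width: 1.001
t 18.33 pos [0.6026 0.2832 0.1385] toolY deg 37.42 width 1.001 F [1.2 0.4 1.6]
turn [ 0.011   0.0113 -0.9177] slide mm [ -81.1 -294.2    8.5] q6 -0.28
```

View pics/s12c.png

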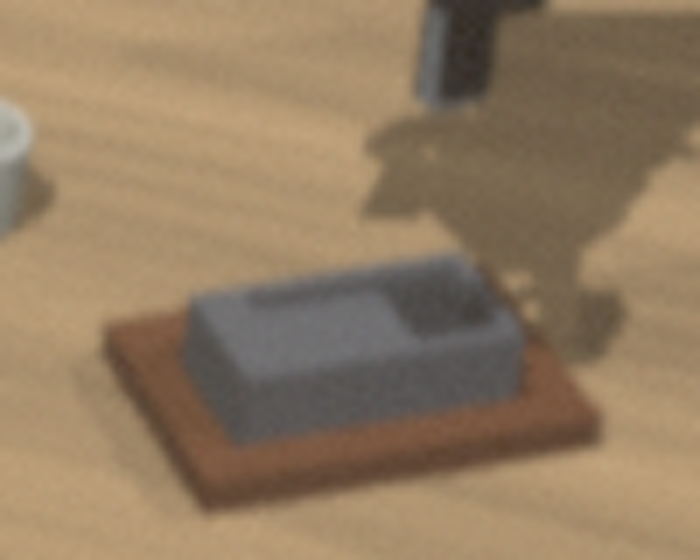

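Run:
```python
from h import *
plan(.6836,-.0103,.11,37.4)
for n in('top',):
    i=grab_frame(n); cv2.imwrite('pics/t13.png',i)
for k,g in(('rstone',(.435,.003)),('ostone',(.595,.2835))):
    for n,f in(('scene','s12'),('top','t13')):
        try:
            c,y,e,N=fit(cv2.imread(f'pics/{f}.png'),n,k,(*g,.03),.006); print(k,n,c.round(4),round(y,1),e.round(1))
        except Exception as x: print(x)
```

```text
t 18.38 pos [0.6012 0.2825 0.1357] toolY deg 37.42 width 1.001 F [0.  0.1 0.1]
turn [0.0109 0.0042 0.0003] slide mm [-282.7 -112.4   25.7] q6 -0.28
rstone scene [ 0.4317 -0.0009] 0.0 [-12.9  -7.9]
rstone top [0.4345 0.0022] 0.0 [ 0.3 -1.2]
ostone scene [0.5923 0.2813] 37.4 [-6.1 -1.3]
ostone top [0.5955 0.2841] 34.4 [4.1 1.2]
```

```bash
python3 -m pendant '[{"slide":[-0.0118,-0.0047,0],"turn":[0.005,0.002,0],"fingers":100},{"slide":[-0.0236,-0.0094,0],"turn":[0.005,0.002,0],"fingers":100},{"slide":[-0.0236,-0.0094,0],"turn":[0,0,0],"fingers":100},{"slide":[-0.0236,-0.0094,0],"turn":[0,0,0],"fingers":100},{"slide":[-0.0236,-0.0094,0],"turn":[0,0,0],"fingers":100},{"slide":[-0.0236,-0.0094,0],"turn":[0,0,0],"fingers":100},{"slide":[-0.0236,-0.0094,0],"turn":[0,0,0],"fingers":100},{"slide":[-0.0236,-0.0094,0],"turn":[0,0,0],"fingers":100},{"slide":[-0.0236,-0.0094,0],"turn":[0,0,0],"fingers":100},{"slide":[-0.0236,-0.0094,0],"turn":[0,0,0],"fingers":100},{"slide":[-0.0236,-0.0094,0],"turn":[0,0,0],"fingers":100},{"slide":[-0.0236,-0.0094,0],"turn":[0,0,0],"fingers":100},{"slide":[-0.0118,-0.0047,0.012],"turn":[0,0,0],"fingers":100},{"slide":[0,0,0.012],"turn":[0,0,0],"fingers":100},{"slide":[0,0,0],"turn":[0,0,0],"fingers":100},{"slide":[0,0,0],"turn":[0,0,0],"fingers":100}]'
python3 - <<'E'
from h import *
plan(.6836,-.0103,.035,37.4)
i=grab_frame('scene'); cv2.imwrite('pics/s14.png',i); cv2.imwrite('pics/s14c.png',crop(i,(249,240),50,40,7))
print(((w2px('scene',[[.6836,-.0103,.053],[.6836,-.0103,.031]])-[199,200]+.5)*7).round())
E
```

```text
t: 19.77
tool_pos: [0.6768, -0.0114, 0.1025]
ee_rot: [-1.385, -2.805, 0.014]
force: [-0.2, -0.9, -0.0]
width: 0.998
t 19.77 pos [ 0.6768 -0.0114  0.1025] toolY deg 37.43 width 0.998 F [-0.2 -0.9 -0. ]
turn [-0.0139 -0.0079  0.0005] slide mm [-3.3  6.1 67.5] q6 -0.73
[[349. 291.]
 [350. 344.]]
```

View pics/s14c.png

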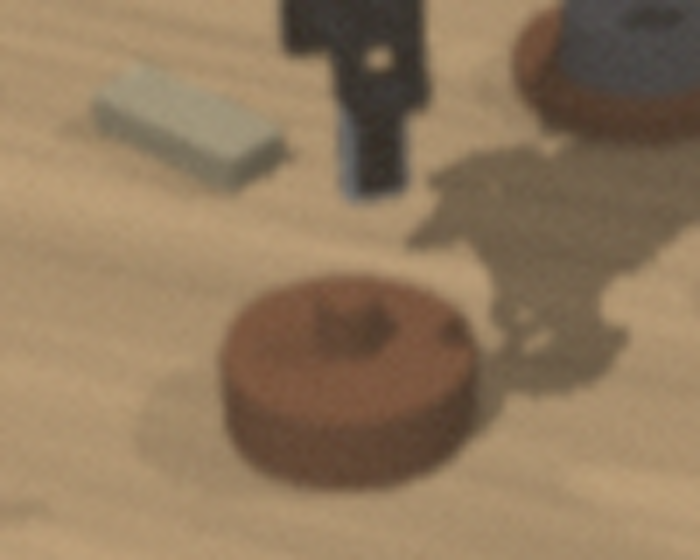

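```bash
python3 -m pendant '[{"slide":[0,0,0],"turn":[0,0,0],"fingers":60},{"slide":[0,0,0],"turn":[0,0,0],"fingers":60},{"slide":[0,0,0],"turn":[0,0,0],"fingers":60}]'
python3 - <<'E'
from h import *
plan(.6836,-.0098,.035,37.4)
E
```

```text
t: 20.07
tool_pos: [0.6801, -0.0114, 0.1067]
ee_rot: [-1.387, -2.813, 0.01]
force: [1.3, -0.3, 0.6]
width: 0.609
t 20.07 pos [ 0.6801 -0.0114  0.1067] toolY deg 37.50 width 0.609 F [ 1.3 -0.3  0.6]
turn [-0.0084 -0.0021  0.0017] slide mm [-0.9  3.8 71.7] q6 -0.73
```

```bash
python3 -m pendant '[{"slide":[0,0.002,0.01],"turn":[-0.01,-0.004,0],"fingers":60},{"slide":[0,0,0.02],"turn":[0,0,0],"fingers":60},{"slide":[0,0,0],"turn":[0,0,0],"fingers":60},{"slide":[0,0,0],"turn":[0,0,0],"fingers":60},{"slide":[0,0,0],"turn":[0,0,0],"fingers":60}]'
python3 - <<'E'
from h import *
plan(.6836,-.0098,.035,37.4)
E
```

```text
t: 20.48
tool_pos: [0.6816, -0.0111, 0.0766]
ee_rot: [1.39, 2.815, 0.001]
force: [-0.9, -0.4, -1.1]
width: 0.602
t 20.48 pos [ 0.6816 -0.0111  0.0766] toolY deg 37.44 width 0.602 F [-0.9 -0.4 -1.1]
turn [0.0012 0.0017 0.0006] slide mm [-0.2  2.4 41.6] q6 -0.73
```

```bash
python3 -m pendant '[{"slide":[0,0.002,0.015],"turn":[0,0,0],"fingers":60},{"slide":[0,0,0.018],"turn":[0,0,0],"fingers":60},{"slide":[0,0,0.008],"turn":[0,0,0],"fingers":60},{"slide":[0,0,0],"turn":[0,0,0],"fingers":60},{"slide":[0,0,0],"turn":[0,0,0],"fingers":60},{"slide":[0,0,0],"turn":[0,0,0],"fingers":10},{"slide":[0,0,0],"turn":[0,0,0],"fingers":10},{"slide":[0,0,0],"turn":[0,0,0],"fingers":10},{"slide":[0,0,0],"turn":[0,0,0],"fingers":10},{"slide":[0,0,0],"turn":[0,0,0],"fingers":10},{"slide":[0,0,0],"turn":[0,0,0],"fingers":10},{"slide":[0,0,0],"turn":[0,0,0],"fingers":10},{"slide":[0,0,0],"turn":[0,0,0],"fingers":10}]' 35
python3 - <<'E'
from h import *
plan(.6836,-.0098,.035,37.4)
E
```

```text
t: 21.57
tool_pos: [0.6841, -0.0103, 0.0363]
ee_rot: [1.39, 2.813, 0.002]
force: [0.2, -0.4, 5.5]
width: 0.238
t 21.57 pos [ 0.6841 -0.0103  0.0363] toolY deg 37.41 width 0.238 F [ 0.2 -0.4  5.5]
turn [0.0026 0.0029 0.0002] slide mm [ 0.7 -0.1  1.3] q6 -0.73
```

```bash
python3 -m pendant '[{"slide":[0,0,-0.005],"turn":[0,0,0],"fingers":10},{"slide":[0,0,-0.015],"turn":[0,0,0],"fingers":10},{"slide":[0,0,-0.025],"turn":[0,0,0],"fingers":10},{"slide":[0,0,-0.025],"turn":[0,0,0],"fingers":10},{"slide":[0,0,0],"turn":[0,0,0],"fingers":10},{"slide":[0,0,0],"turn":[0,0,0],"fingers":10},{"slide":[0,0,0],"turn":[0,0,0],"fingers":10}]'
python3 - <<'E'
from h import *
plan(.435,.0025,.10,37.4)
i=grab_frame('scene'); cv2.imwrite('pics/s15.png',i); cv2.imwrite('pics/s15c.png',crop(i,(249,220),50,40,7))
E
```

```text
t: 22.15
tool_pos: [0.682, -0.01, 0.1047]
ee_rot: [1.391, 2.816, -0.001]
force: [0.4, -0.4, -1.1]
width: 0.238
t 22.15 pos [ 0.682  -0.01    0.1047] toolY deg 37.41 width 0.238 F [ 0.4 -0.4 -1.1]
turn [-0.0002  0.0004  0.0002] slide mm [ 160.  -188.6    4.7] q6 -0.73
```

View pics/s15c.png

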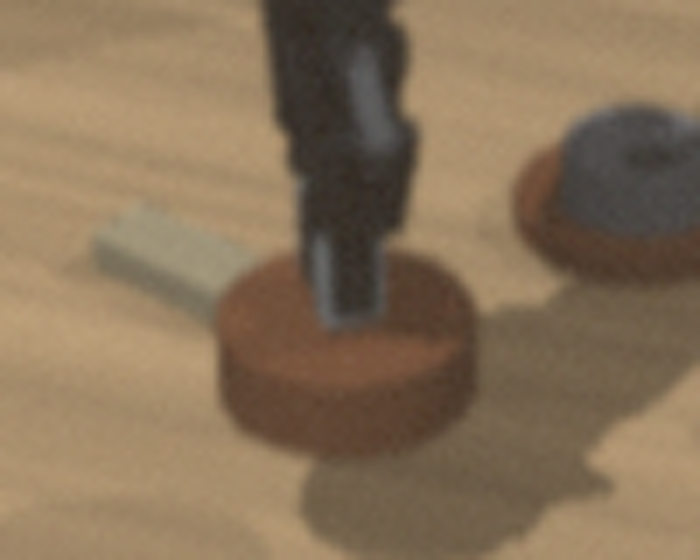

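```bash
python3 -m pendant '[{"slide":[0.0073,-0.0086,0],"turn":[0,0,0],"fingers":10},{"slide":[0.0145,-0.0171,0],"turn":[0,0,0],"fingers":10},{"slide":[0.0145,-0.0171,0],"turn":[0,0,0],"fingers":10},{"slide":[0.0145,-0.0171,0],"turn":[0,0,0],"fingers":10},{"slide":[0.0145,-0.0171,0],"turn":[0,0,0],"fingers":10},{"slide":[0.0145,-0.0171,0],"turn":[0,0,0],"fingers":10},{"slide":[0.0145,-0.0171,0],"turn":[0,0,0],"fingers":10},{"slide":[0.0145,-0.0171,0],"turn":[0,0,0],"fingers":10},{"slide":[0.0145,-0.0171,0],"turn":[0,0,0],"fingers":10},{"slide":[0.0145,-0.0171,0],"turn":[0,0,0],"fingers":10},{"slide":[0.0145,-0.0171,0],"turn":[0,0,0],"fingers":10},{"slide":[0.0073,-0.0086,0],"turn":[0,0,0],"fingers":10},{"slide":[0,0,0],"turn":[0,0,0],"fingers":10},{"slide":[0,0,0],"turn":[0,0,0],"fingers":10},{"slide":[0,0,0],"turn":[0,0,0],"fingers":10}]'
python3 - <<'E'
from h import *
plan(.435,.0025,.05,37.4)
i=grab_frame('scene'); cv2.imwrite('pics/s16.png',i); cv2.imwrite('pics/s16c.png',crop(i,(290,195),50,40,7))
E
```

```text
t: 23.45
tool_pos: [0.438, 0.0022, 0.1049]
ee_rot: [1.39, 2.814, 0.001]
force: [-0.6, -0.0, -1.6]
width: 0.243
t 23.45 pos [0.438  0.0022 0.1049] toolY deg 37.41 width 0.243 F [-0.6 -0.  -1.6]
turn [0.0023 0.0026 0.0002] slide mm [ 2.1 -2.2 54.9] q6 -0.75
```

View pics/s16c.png

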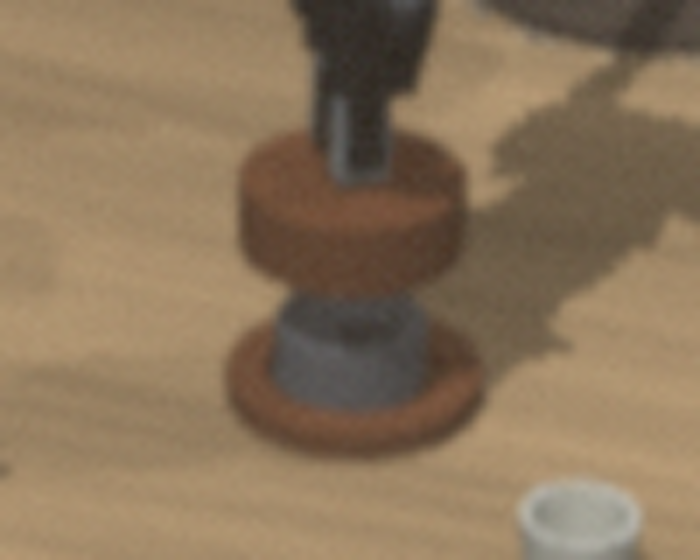

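```bash
python3 -m pendant '[{"slide":[0.001,-0.001,0.012],"turn":[0,0,0],"fingers":10},{"slide":[0,0,0.012],"turn":[0,0,0],"fingers":10},{"slide":[0,0,0.004],"turn":[0,0,0],"fingers":10},{"slide":[0,0,0],"turn":[0,0,0],"fingers":10},{"slide":[0,0,0],"turn":[0,0,0],"fingers":10},{"slide":[0,0,0],"turn":[0,0,0],"fingers":10}]'
python3 - <<'E'
from h import *
plan(.435,.0025,.0503,37.4)
i=grab_frame('scene'); cv2.imwrite('pics/s17.png',i); cv2.imwrite('pics/s17c.png',crop(i,(290,195),50,40,7))
E
```

```text
t: 24.0
tool_pos: [0.4359, 0.0024, 0.0771]
ee_rot: [1.391, 2.814, 0.001]
force: [0.3, -0.6, -0.7]
width: 0.24
t 24.00 pos [0.4359 0.0024 0.0771] toolY deg 37.41 width 0.240 F [ 0.3 -0.6 -0.7]
turn [0.0016 0.002  0.0002] slide mm [ 0.6 -0.7 26.8] q6 -0.75
```

View pics/s17c.png

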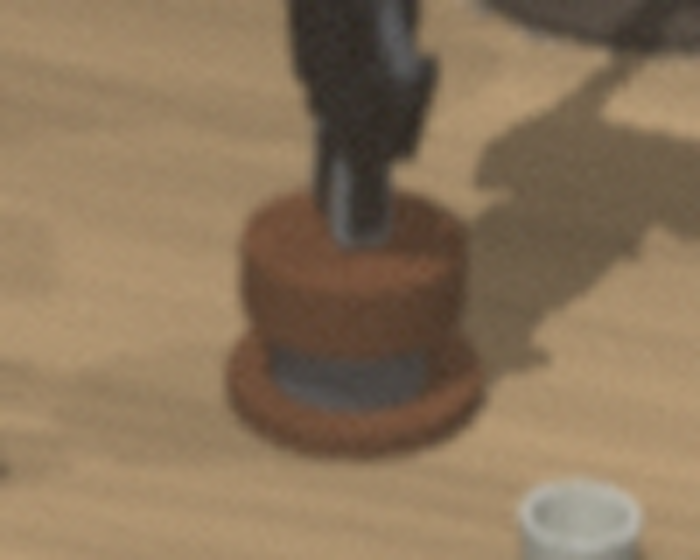

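```bash
python3 -m pendant '[{"slide":[0,-0.001,0.002],"turn":[0,0,0],"fingers":10},{"slide":[0,0,0.003],"turn":[0,0,0],"fingers":10},{"slide":[0,0,0.003],"turn":[0,0,0],"fingers":10},{"slide":[0,0,0.002],"turn":[0,0,0],"fingers":10},{"slide":[0,0,0],"turn":[0,0,0],"fingers":10},{"slide":[0,0,0],"turn":[0,0,0],"fingers":10}]'
```

```text
t: 24.55
tool_pos: [0.4339, 0.0019, 0.0664]
ee_rot: [1.391, 2.816, -0.0]
force: [0.2, 0.1, -1.7]
width: 0.237
```

Rim is 6 mm below the stone's top with no contact. Continuing.

```bash
python3 -m pendant '[{"slide":[0,0,0.004],"turn":[0,0,0],"fingers":10},{"slide":[0,0,0.004],"turn":[0,0,0],"fingers":10},{"slide":[0,0,0.004],"turn":[0,0,0],"fingers":10},{"slide":[0,0,0.002],"turn":[0,0,0],"fingers":10},{"slide":[0,0,0],"turn":[0,0,0],"fingers":10},{"slide":[0,0,0],"turn":[0,0,0],"fingers":10}]'
python3 -m pendant '[{"slide":[0,0,0.001],"turn":[0,0,0],"fingers":10},{"slide":[0,0,0.0005],"turn":[0,0,0],"fingers":10},{"slide":[0,0,0],"turn":[0,0,0],"fingers":10},{"slide":[0,0,0],"turn":[0,0,0],"fingers":10}]'
```

```text
t: 25.05
tool_pos: [0.4339, 0.0019, 0.0523]
ee_rot: [1.391, 2.816, -0.0]
force: [-0.3, 0.4, -1.3]
width: 0.241
t: 25.38
tool_pos: [0.4343, 0.0019, 0.0512]
ee_rot: [1.391, 2.815, 0.0]
force: [0.4, 0.2, -0.3]
width: 0.239
```

```bash
python3 -m pendant '[{"slide":[0,0,0.0006],"turn":[0,0,0],"fingers":10},{"slide":[0,0,0],"turn":[0,0,0],"fingers":10},{"slide":[0,0,0],"turn":[0,0,0],"fingers":10}]'
python3 -m pendant '[{"slide":[0,0,0.0006],"turn":[0,0,0],"fingers":10},{"slide":[0,0,0],"turn":[0,0,0],"fingers":10},{"slide":[0,0,0],"turn":[0,0,0],"fingers":10}]'
```

```text
t: 25.63
tool_pos: [0.4342, 0.0019, 0.0505]
ee_rot: [1.391, 2.815, 0.0]
force: [-0.2, 1.2, -0.6]
width: 0.242
t: 25.88
tool_pos: [0.4342, 0.0019, 0.0503]
ee_rot: [1.391, 2.816, -0.0]
force: [-2.2, -0.6, 4.6]
width: 0.237
```

Seated at the expected height. Releasing and lifting.

```bash
python3 -m pendant '[{"slide":[0,0,0],"turn":[0,0,0],"fingers":30},{"slide":[0,0,0],"turn":[0,0,0],"fingers":40},{"slide":[0,0,0],"turn":[0,0,0],"fingers":50},{"slide":[0,0,0],"turn":[0,0,0],"fingers":60},{"slide":[0,0,0],"turn":[0,0,0],"fingers":60},{"slide":[0,0,-0.01],"turn":[0,0,0],"fingers":60},{"slide":[0,0,-0.02],"turn":[0,0,0],"fingers":60},{"slide":[0,0,-0.025],"turn":[0,0,0],"fingers":60},{"slide":[0,0,-0.01],"turn":[0,0,0],"fingers":60},{"slide":[0,0,0],"turn":[0,0,0],"fingers":60},{"slide":[0,0,0],"turn":[0,0,0],"fingers":60},{"slide":[0,0,0],"turn":[0,0,0],"fingers":60}]'
python3 - <<'E'
from h import *
plan(.606,-.2855,.11,14.2)
i=grab_frame('scene'); cv2.imwrite('pics/s18.png',i); cv2.imwrite('pics/s18c.png',crop(i,(290,195),50,40,7))
E
```

```text
t: 26.88
tool_pos: [0.4333, 0.002, 0.1142]
ee_rot: [1.392, 2.816, -0.001]
force: [-0.1, -0.1, -0.2]
width: 0.598
t 26.88 pos [0.4333 0.002  0.1142] toolY deg 37.41 width 0.598 F [-0.1 -0.1 -0.2]
turn [-3.000e-04  3.000e-04  4.052e-01] slide mm [-321.1   96.9    4.2] q6 -0.75
```

View pics/s18c.png

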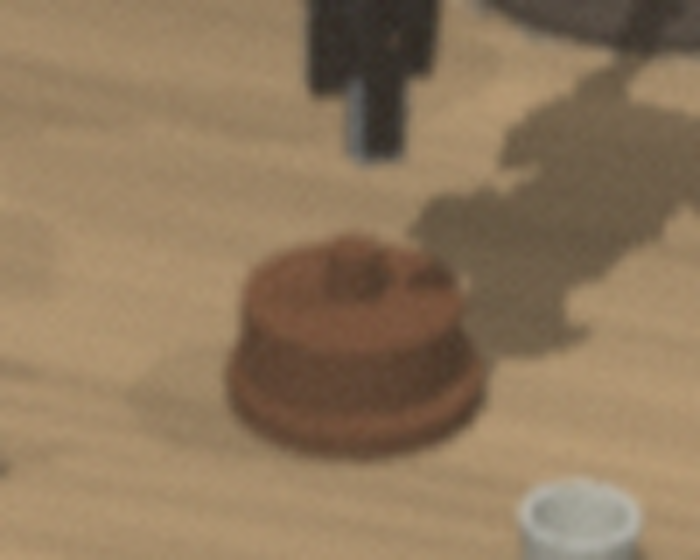

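```bash
python3 -m pendant '[{"slide":[0,0,0],"turn":[0,0,0.101],"fingers":60},{"slide":[0,0,0],"turn":[0,0,0.102],"fingers":60},{"slide":[0,0,0],"turn":[0,0,0.101],"fingers":60},{"slide":[0,0,0],"turn":[0,0,0.101],"fingers":60},{"slide":[-0.0123,0.0037,0],"turn":[0,0,0],"fingers":60},{"slide":[-0.0247,0.0075,0],"turn":[0,0,0],"fingers":60},{"slide":[-0.0247,0.0075,0],"turn":[0,0,0],"fingers":60},{"slide":[-0.0247,0.0075,0],"turn":[0,0,0],"fingers":60},{"slide":[-0.0247,0.0075,0],"turn":[0,0,0],"fingers":60},{"slide":[-0.0247,0.0075,0],"turn":[0,0,0],"fingers":60},{"slide":[-0.0247,0.0075,0],"turn":[0,0,0],"fingers":60},{"slide":[-0.0247,0.0075,0],"turn":[0,0,0],"fingers":60},{"slide":[-0.0247,0.0075,0],"turn":[0,0,0],"fingers":60},{"slide":[-0.0247,0.0075,0],"turn":[0,0,0],"fingers":60},{"slide":[-0.0247,0.0075,0],"turn":[0,0,0],"fingers":60},{"slide":[-0.0247,0.0075,0],"turn":[0,0,0],"fingers":60},{"slide":[-0.0247,0.0075,0],"turn":[0,0,0],"fingers":60},{"slide":[-0.0123,0.0037,0.01],"turn":[0,0,0],"fingers":60},{"slide":[0,0,0.012],"turn":[0,0,0],"fingers":60},{"slide":[0,0,0],"turn":[0,0,0],"fingers":60}]'
python3 -m pendant '[{"slide":[0,0,0],"turn":[0,0,0],"fingers":60},{"slide":[0,0,0],"turn":[0,0,0],"fingers":60},{"slide":[0,0,0],"turn":[0,0,0],"fingers":60}]'
python3 - <<'E'
from h import *
plan(.606,-.2855,.035,14.2)
i=grab_frame('scene'); cv2.imwrite('pics/s19.png',i); cv2.imwrite('pics/s19c.png',crop(i,(167,205),50,40,7))
print(((w2px('scene',[[.606,-.2855,.053],[.606,-.2855,.031]])-[117,165]+.5)*7).round())
E
```

```text
t: 28.6
tool_pos: [0.6045, -0.2851, 0.0886]
ee_rot: [-1.925, -2.475, 0.001]
force: [-1.3, 0.8, -0.7]
width: 0.597
t: 28.85
tool_pos: [0.607, -0.2845, 0.0933]
ee_rot: [1.927, 2.48, 0.001]
force: [0.3, -0.3, -0.0]
width: 0.601
t 28.85 pos [ 0.607  -0.2845  0.0933] toolY deg 14.29 width 0.601 F [ 0.3 -0.3 -0. ]
turn [0.0008 0.0004 0.0016] slide mm [-0.7 -1.3 58.3] q6 -0.75
[[346. 270.]
 [352. 319.]]
```

View pics/s19c.png

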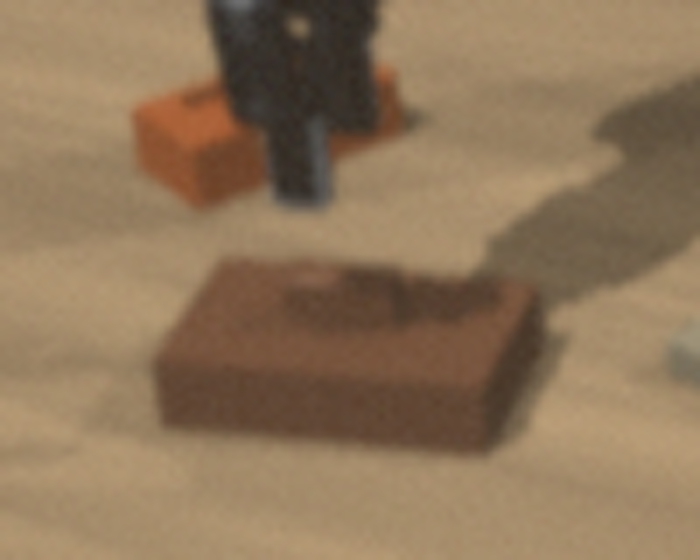

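```bash
python3 -m pendant '[{"slide":[-0.0005,-0.001,0.018],"turn":[0,0,0],"fingers":60},{"slide":[0,0,0.02],"turn":[0,0,0],"fingers":60},{"slide":[0,0,0.013],"turn":[0,0,0],"fingers":60},{"slide":[0,0,0.006],"turn":[0,0,0],"fingers":60},{"slide":[0,0,0],"turn":[0,0,0],"fingers":60},{"slide":[0,0,0],"turn":[0,0,0],"fingers":60},{"slide":[0,0,0],"turn":[0,0,0],"fingers":5},{"slide":[0,0,0],"turn":[0,0,0],"fingers":5},{"slide":[0,0,0],"turn":[0,0,0],"fingers":5},{"slide":[0,0,0],"turn":[0,0,0],"fingers":5},{"slide":[0,0,0],"turn":[0,0,0],"fingers":5},{"slide":[0,0,0],"turn":[0,0,0],"fingers":5},{"slide":[0,0,0],"turn":[0,0,0],"fingers":5},{"slide":[0,0,0],"turn":[0,0,0],"fingers":5},{"slide":[0,0,0],"turn":[0,0,0],"fingers":5}]' 40
python3 -m pendant '[{"slide":[0,0,-0.005],"turn":[0,0,0],"fingers":5},{"slide":[0,0,-0.015],"turn":[0,0,0],"fingers":5},{"slide":[0,0,-0.025],"turn":[0,0,0],"fingers":5},{"slide":[0,0,-0.03],"turn":[0,0,0],"fingers":5},{"slide":[0,0,-0.015],"turn":[0,0,0],"fingers":5},{"slide":[0,0,0],"turn":[0,0,0],"fingers":5},{"slide":[0,0,0],"turn":[0,0,0],"fingers":5},{"slide":[0,0,0],"turn":[0,0,0],"fingers":5}]'
python3 - <<'E'
from h import *
plan(.595,.2835,.12,37.4)
i=grab_frame('scene'); cv2.imwrite('pics/s20.png',i); cv2.imwrite('pics/s20c.png',crop(i,(167,190),50,40,7))
E
```

```text
t: 30.15
tool_pos: [0.6077, -0.2867, 0.0377]
ee_rot: [1.927, 2.476, 0.001]
force: [0.0, 0.2, 5.7]
width: 0.173
t: 30.82
tool_pos: [0.6052, -0.2854, 0.1247]
ee_rot: [-1.929, -2.478, 0.0]
force: [-0.2, 0.6, -2.1]
width: 0.171
t 30.82 pos [ 0.6052 -0.2854  0.1247] toolY deg 14.21 width 0.171 F [-0.2  0.6 -2.1]
turn [-0.0008 -0.0014 -0.4047] slide mm [458.1 337.4   4.7] q6 -0.75
```

View pics/s20c.png

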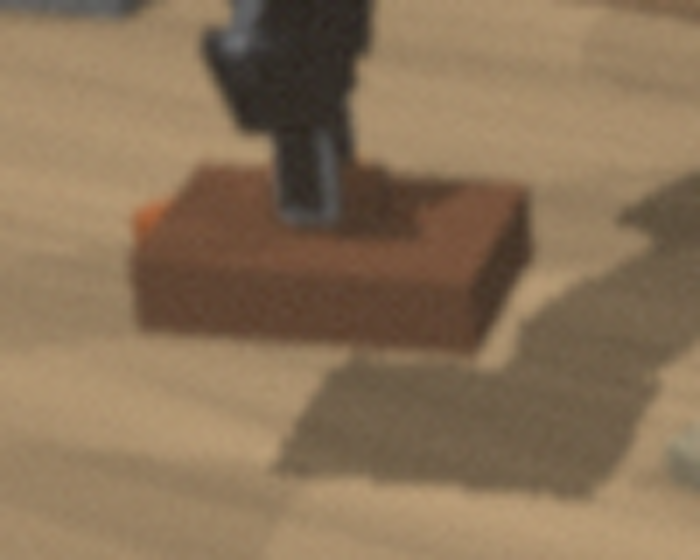

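```bash
python3 - <<'E'
from h import *
P=px2w('scene',np.array([(135,258),(475,285),(528,187),(205,163)])/7-.5+[117,150],.118)[:,:2]
y=np.radians(14.2);R=np.array([[np.cos(y),-np.sin(y)],[np.sin(y),np.cos(y)]])
print(((P+[0,.0016]-[.6052,-.2854])@R*1000).round(1), 'mean',((P+[0,.0016]-[.6052,-.2854])@R*1000).mean(0))
E
python3 -m pendant '[{"slide":[0,0,0],"turn":[0,0,-0.101],"fingers":5},{"slide":[0,0,0],"turn":[0,0,-0.101],"fingers":5},{"slide":[0,0,0],"turn":[0,0,-0.101],"fingers":5},{"slide":[0,0,0],"turn":[0,0,-0.102],"fingers":5},{"slide":[0.0115,0.0085,0],"turn":[0,0,0],"fingers":5},{"slide":[0.0229,0.0169,0],"turn":[0,0,0],"fingers":5},{"slide":[0.0229,0.0169,0],"turn":[0,0,0],"fingers":5},{"slide":[0.0229,0.0169,0],"turn":[0,0,0],"fingers":5},{"slide":[0.0229,0.0169,0],"turn":[0,0,0],"fingers":5},{"slide":[0.0229,0.0169,0],"turn":[0,0,0],"fingers":5},{"slide":[0.0229,0.0169,0],"turn":[0,0,0],"fingers":5},{"slide":[0.0229,0.0169,0],"turn":[0,0,0],"fingers":5},{"slide":[0.0229,0.0169,0],"turn":[0,0,0],"fingers":5},{"slide":[0.0229,0.0169,0],"turn":[0,0,0],"fingers":5},{"slide":[0.0229,0.0169,0],"turn":[0,0,0],"fingers":5},{"slide":[0.0229,0.0169,0],"turn":[0,0,0],"fingers":5},{"slide":[0.0229,0.0169,0],"turn":[0,0,0],"fingers":5}]'
python3 - <<'E'
from h import *
plan(.595,.2835,.12,37.4)
E
```

```text
[[ 37.5 -59.9]
 [ 38.8  67.9]
 [-37.5  66.4]
 [-38.4 -60.2]] mean [0.09192807 3.542171  ]
t: 32.28
tool_pos: [0.5983, 0.072, 0.1245]
ee_rot: [-1.395, -2.813, 0.002]
force: [1.3, 0.4, -2.1]
width: 0.178
t 32.28 pos [0.5983 0.072  0.1245] toolY deg 37.25 width 0.178 F [ 1.3  0.4 -2.1]
turn [-0.0017 -0.001  -0.0025] slide mm [170.  125.8   4.5] q6 -0.6
```

```bash
python3 - <<'E'
from h import *
plan(.5979,.2808,.12,37.4)
E
python3 -m pendant '[{"slide":[0.0229,0.0169,0],"turn":[0,0,0],"fingers":5},{"slide":[0.0229,0.0169,0],"turn":[0,0,0],"fingers":5},{"slide":[0.0229,0.0169,0],"turn":[0,0,0],"fingers":5},{"slide":[0.0229,0.0169,0],"turn":[0,0,0],"fingers":5},{"slide":[0.0229,0.0169,0],"turn":[0,0,0],"fingers":5},{"slide":[0.0229,0.0169,0],"turn":[0,0,0],"fingers":5},{"slide":[0.0150,0.0130,0],"turn":[0,0,0],"fingers":5},{"slide":[0.0010,0.0050,0],"turn":[0,0,0],"fingers":5},{"slide":[0,0,0],"turn":[0,0,0],"fingers":5},{"slide":[0,0,0],"turn":[0,0,0],"fingers":5},{"slide":[0,0,0],"turn":[0,0,0],"fingers":5},{"slide":[0,0,0],"turn":[0,0,0],"fingers":5}]'
python3 - <<'E'
from h import *
plan(.5979,.2808,.085,37.4)
i=grab_frame('scene'); cv2.imwrite('pics/s21.png',i); cv2.imwrite('pics/s21c.png',crop(i,(377,240),50,40,7))
E
```

```text
t 32.28 pos [0.5983 0.072  0.1245] toolY deg 37.25 width 0.178 F [ 1.3  0.4 -2.1]
turn [-0.0017 -0.001  -0.0025] slide mm [166.1 126.5   4.5] q6 -0.6
t: 33.28
tool_pos: [0.6016, 0.2627, 0.1255]
ee_rot: [1.394, 2.815, -0.002]
force: [0.2, 0.0, -1.1]
width: 0.175
t 33.28 pos [0.6016 0.2627 0.1255] toolY deg 37.30 width 0.175 F [ 0.2  0.  -1.1]
turn [-0.0007  0.0011 -0.0017] slide mm [16.6  8.1 40.5] q6 -0.3
```

View pics/s21c.png

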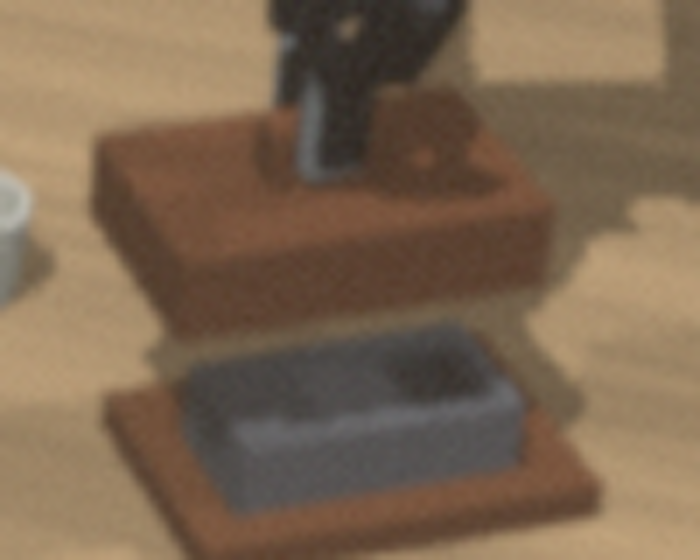

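```bash
python3 -m pendant '[{"slide":[0.0083,0.004,0],"turn":[0,0,-0.001],"fingers":5},{"slide":[0.0083,0.0041,0],"turn":[0,0,0],"fingers":5},{"slide":[0,0,0.015],"turn":[0,0,0],"fingers":5},{"slide":[0,0,0.018],"turn":[0,0,0],"fingers":5},{"slide":[0,0,0.008],"turn":[0,0,0],"fingers":5},{"slide":[0,0,0],"turn":[0,0,0],"fingers":5},{"slide":[0,0,0],"turn":[0,0,0],"fingers":5},{"slide":[0,0,0],"turn":[0,0,0],"fingers":5}]'
python3 - <<'E'
from h import *
plan(.5979,.2808,.0517,37.4)
i=grab_frame('scene'); cv2.imwrite('pics/s22.png',i); cv2.imwrite('pics/s22c.png',crop(i,(377,245),50,40,7))
E
```

```text
t: 34.0
tool_pos: [0.599, 0.2826, 0.0858]
ee_rot: [1.389, 2.815, 0.002]
force: [0.5, -0.0, -1.3]
width: 0.173
t 34.00 pos [0.599  0.2826 0.0858] toolY deg 37.47 width 0.173 F [ 0.5 -0.  -1.3]
turn [0.0021 0.0015 0.0012] slide mm [-0.8 -2.  34.1] q6 -0.28
```

View pics/s22c.png

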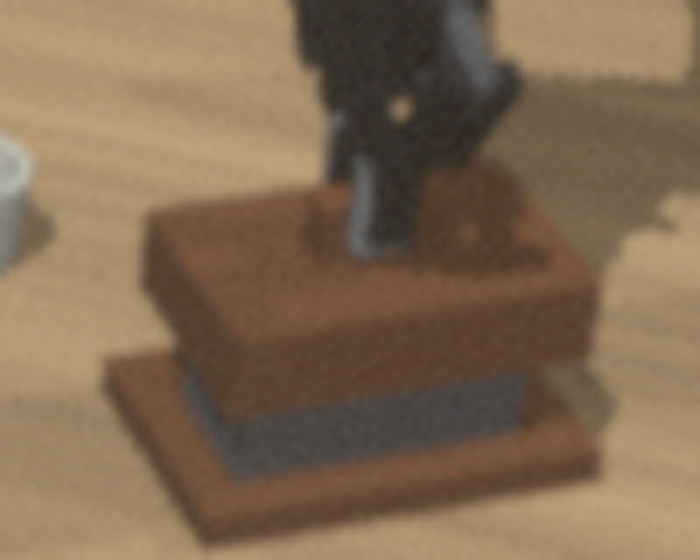

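Run:
```python
from h import *
y=np.radians(37.4);R=np.array([[np.cos(y),-np.sin(y)],[np.sin(y),np.cos(y)]])
def P(pts,c,z): return ((px2w('scene',np.array(pts)/7-.5+np.array(c)-[50,40],z)[:,:2]+[0,.0016]-[.5979,.2808])@R*1000).round(1)
zt=.0858-.0377+.031
print('lid top FL,FR,BL',P([(240,345),(597,288),(150,217)],(377,245),zt))
print('lid rim FL,FR',P([(240,420),(592,362)],(377,245),zt-.031))
print('stone top s12 FL FR BL BR',P([(240,380),(522,335),(190,300),(455,258)],(377,250),.036))
print('case top s12 FL FR BL',P([(205,490),(600,420),(103,328)],(377,250),.014))
```

```text
lid top FL,FR,BL [[ 41.7 -60.3]
 [ 42.   64.1]
 [-33.5 -60.8]]
lid rim FL,FR [[ 40.6 -56.9]
 [ 40.9  67.5]]
stone top s12 FL FR BL BR [[ 23.4 -48.5]
 [ 24.3  52.2]
 [-22.6 -47.2]
 [-22.3  50.2]]
case top s12 FL FR BL [[ 48.6 -69.2]
 [ 47.8  72.1]
 [-43.1 -69. ]]
```

```bash
python3 -m pendant '[{"slide":[-0.0012,-0.0018,0.003],"turn":[0,0,0],"fingers":5},{"slide":[0,0,0.004],"turn":[0,0,0],"fingers":5},{"slide":[0,0,0],"turn":[0,0,0],"fingers":5},{"slide":[0,0,0],"turn":[0,0,0],"fingers":5},{"slide":[0,0,0],"turn":[0,0,0],"fingers":5}]'
python3 - <<'E'
from h import *
plan(.5979,.2808,.0517,37.4)
i=grab_frame('scene'); cv2.imwrite('pics/s23.png',i); cv2.imwrite('pics/s23c.png',crop(i,(377,245),50,40,7))
E
```

```text
t: 34.47
tool_pos: [0.5977, 0.28, 0.078]
ee_rot: [1.39, 2.816, 0.0]
force: [-0.2, 0.3, -1.1]
width: 0.175
t 34.47 pos [0.5977 0.28   0.078 ] toolY deg 37.46 width 0.175 F [-0.2  0.3 -1.1]
turn [0.0006 0.0012 0.0011] slide mm [ 0.5  0.6 26.3] q6 -0.28
```

View pics/s23c.png

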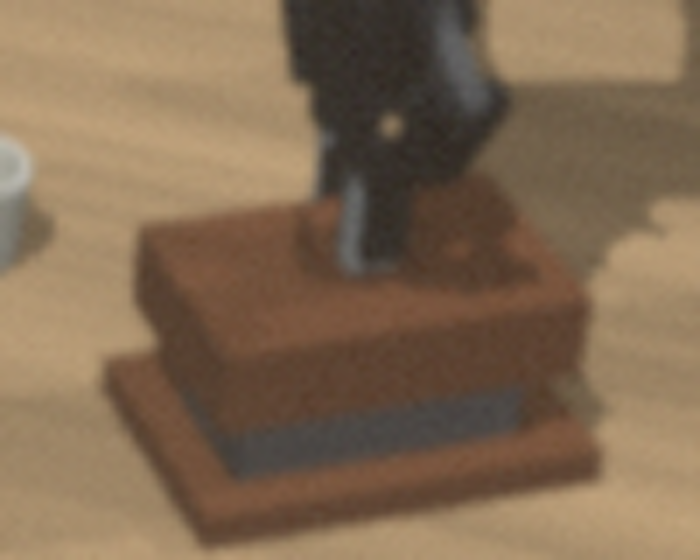

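```bash
python3 -m pendant '[{"slide":[-0.0008,0,0.002],"turn":[0,0,0],"fingers":5},{"slide":[0,0,0.002],"turn":[0,0,0],"fingers":5},{"slide":[0,0,0.002],"turn":[0,0,0],"fingers":5},{"slide":[0,0,0.002],"turn":[0,0,0],"fingers":5},{"slide":[0,0,0],"turn":[0,0,0],"fingers":5},{"slide":[0,0,0],"turn":[0,0,0],"fingers":5}]'
```

```text
t: 35.02
tool_pos: [0.598, 0.2794, 0.0696]
ee_rot: [1.39, 2.816, -0.001]
force: [0.2, -0.1, -2.6]
width: 0.179
```

Rim is 4 mm below the stone's top with no contact, so it is over the stone.

```bash
python3 -m pendant '[{"slide":[0,0,0.004],"turn":[0,0,0],"fingers":5},{"slide":[0,0,0.004],"turn":[0,0,0],"fingers":5},{"slide":[0,0,0.004],"turn":[0,0,0],"fingers":5},{"slide":[0,0,0.003],"turn":[0,0,0],"fingers":5},{"slide":[0,0,0],"turn":[0,0,0],"fingers":5},{"slide":[0,0,0],"turn":[0,0,0],"fingers":5}]'
python3 -m pendant '[{"slide":[0,0,0.001],"turn":[0,0,0],"fingers":5},{"slide":[0,0,0.0007],"turn":[0,0,0],"fingers":5},{"slide":[0,0,0],"turn":[0,0,0],"fingers":5},{"slide":[0,0,0],"turn":[0,0,0],"fingers":5}]'
python3 -m pendant '[{"slide":[0,0,0.0008],"turn":[0,0,0],"fingers":5},{"slide":[0,0,0],"turn":[0,0,0],"fingers":5},{"slide":[0,0,0],"turn":[0,0,0],"fingers":5}]'
```

```text
t: 35.52
tool_pos: [0.5978, 0.2793, 0.0544]
ee_rot: [1.39, 2.817, -0.001]
force: [0.5, 0.8, -1.2]
width: 0.178
t: 35.85
tool_pos: [0.5983, 0.2795, 0.0534]
ee_rot: [1.39, 2.816, 0.0]
force: [-0.3, -0.4, -1.6]
width: 0.178
t: 36.1
tool_pos: [0.5982, 0.2794, 0.0525]
ee_rot: [1.39, 2.816, 0.0]
force: [-0.6, 0.4, -0.9]
width: 0.174
```

```bash
python3 -m pendant '[{"slide":[0,0,0.0007],"turn":[0,0,0],"fingers":5},{"slide":[0,0,0],"turn":[0,0,0],"fingers":5},{"slide":[0,0,0],"turn":[0,0,0],"fingers":5}]'
python3 -m pendant '[{"slide":[0,0,0.0006],"turn":[0,0,0],"fingers":5},{"slide":[0,0,0],"turn":[0,0,0],"fingers":5},{"slide":[0,0,0],"turn":[0,0,0],"fingers":5}]'
python3 - <<'E'
from h import *
i=grab_frame('scene'); cv2.imwrite('pics/s24.png',i); cv2.imwrite('pics/s24c.png',crop(i,(377,245),50,40,7))
E
```

```text
t: 36.35
tool_pos: [0.5983, 0.2795, 0.0518]
ee_rot: [1.39, 2.816, 0.0]
force: [0.3, -0.3, -2.0]
width: 0.178
t: 36.6
tool_pos: [0.5983, 0.2795, 0.0517]
ee_rot: [1.389, 2.816, 0.0]
force: [-1.6, -0.0, 2.1]
width: 0.173
```

View pics/s24c.png

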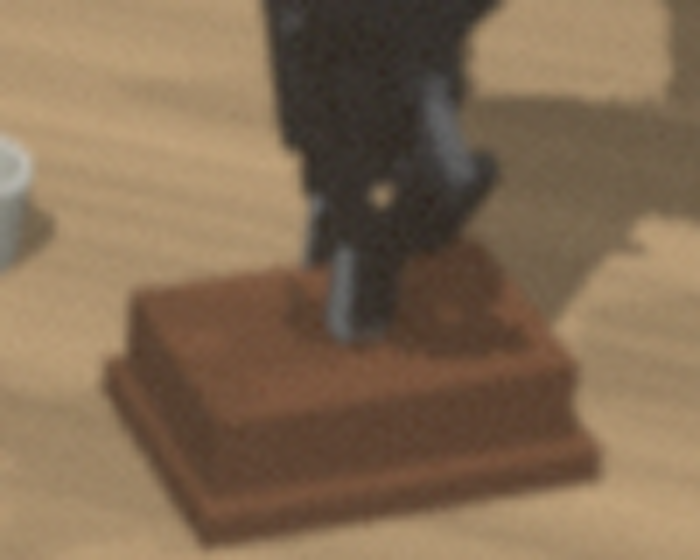

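Contact came at the predicted height of 0.0517, and the lid sits flat. I'll release and back off.

```bash
python3 -m pendant '[{"slide":[0,0,0.0003],"turn":[0,0,0],"fingers":22},{"slide":[0,0,0],"turn":[0,0,0],"fingers":32},{"slide":[0,0,0],"turn":[0,0,0],"fingers":45},{"slide":[0,0,0],"turn":[0,0,0],"fingers":60},{"slide":[0,0,0],"turn":[0,0,0],"fingers":60},{"slide":[0,0,0],"turn":[0,0,0],"fingers":60},{"slide":[0,0,-0.01],"turn":[0,0,0],"fingers":60},{"slide":[0,0,-0.02],"turn":[0,0,0],"fingers":60},{"slide":[0,0,-0.03],"turn":[0,0,0],"fingers":60},{"slide":[0,0,-0.03],"turn":[0,0,0],"fingers":60},{"slide":[0,0,-0.03],"turn":[0,0,0],"fingers":60},{"slide":[0,0,-0.02],"turn":[0,0,0],"fingers":60},{"slide":[0.02,-0.02,0],"turn":[0,0,0],"fingers":60},{"slide":[0.025,-0.025,0],"turn":[0,0,0],"fingers":60},{"slide":[0.025,-0.025,0],"turn":[0,0,0],"fingers":60},{"slide":[0.025,-0.025,0],"turn":[0,0,0],"fingers":60},{"slide":[0.02,-0.02,0],"turn":[0,0,0],"fingers":60},{"slide":[0,0,0],"turn":[0,0,0],"fingers":60},{"slide":[0,0,0],"turn":[0,0,0],"fingers":60},{"slide":[0,0,0],"turn":[0,0,0],"fingers":60}]'
python3 - <<'E'
from h import *
s=grab_frame('scene'); t=grab_frame('top'); cv2.imwrite('pics/s25.png',s); cv2.imwrite('pics/t25.png',t)
a=np.hstack([crop(s,(377,250),45,40,4.4),crop(s,(290,200),45,40,4.4)])
b=cv2.resize(t[110:300,100:470],(a.shape[1],int(190*a.shape[1]/370)))[:, :]
o=np.vstack([a,b]); f=600/o.shape[0]; 
cv2.imwrite('pics/f25.png',cv2.resize(o,None,fx=min(1,f),fy=min(1,f)))
plan()
E
```

```text
t: 38.32
tool_pos: [0.4378, 0.3013, 0.1918]
ee_rot: [1.388, 2.815, 0.003]
force: [-0.0, 0.3, 0.1]
width: 0.596
t 38.42 pos [0.4384 0.301  0.1914] toolY deg 37.44 width 0.603 F [ 1.4  0.2 -0.2]
turn [ 0.0027  0.0018 -0.    ] slide mm [0. 0. 0.] q6 -0.13
```

View pics/f25.png

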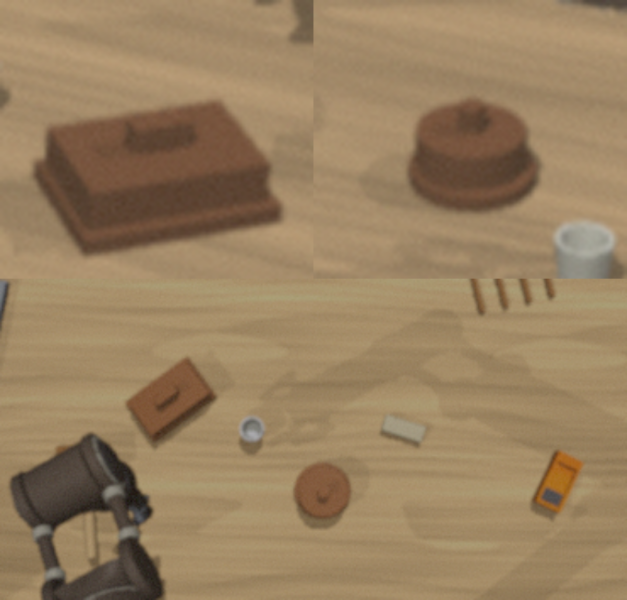

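View pics/s25.png

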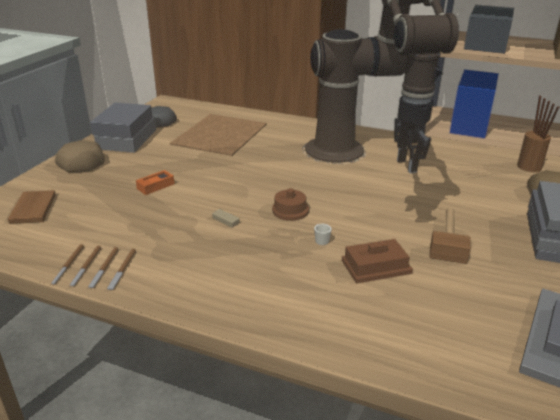

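Both cases are closed, oblong at scene (377,258) and round at (290,203), and both lids sit flat. Whetstone, cup, mallet and the orange look-alike are where they were, and the gripper is clear.

```bash
python3 -c "
from rig import finish_job
print(finish_job())"
```

```text
the job is handed in; nothing more can be done
None
```

Both inkstones are packed and the job is handed in, at 38.4 s of the 115 s allowed. I bedded the round stone, then the oblong stone, and only then put on the round lid and the oblong lid.

**Seating:** every piece was lowered slowly and made contact within about 0.1 mm of the height I expected. Readings went up to about 12 N when I pressed the round stone to confirm it was seated, and 5 N or less for the other three. Pictures showed both stones flat in their recesses before I lidded them.

**Last check:** the final scene and top pictures show both lids flat on their cases. The cup, whetstone, mallet and the orange look-alike appear unmoved by eye; I did not measure their positions. The arm was clear of everything.

**Disagreements:**
- The two cameras differed by about 2.5–5 mm in y. I used averages, and sighting the gripper's own position put the scene camera about 1.6 mm low.
- Fits on the stones in their cases scattered by 2–4 mm, and the top view's angle for the oblong stone was 3° off. I put that down to the arm partly blocking that view.
- The oblong stone and its lid were each held about 3 mm off-centre lengthwise, and I corrected for it when placing them.

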